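# Open the plate feed unit and load its rollers

## Robot

A 6-joint arm with a two-finger parallel gripper is mounted at the origin on the work surface. World frame = base frame: x ahead of the robot, y to its left, z up, the work surface at z = 0. Lengths are in m, angles in rad, forces in N, time in s.
With the tool pointing down it reaches from about 0.375 to 0.9 m from the base axis. Payload 3.1 kg.
Tool frame: the origin (TCP) lies between the finger pads; the fingertips stand 17 mm ahead of it and the grasp point (between the pads) lies 2 mm behind it (robot.nose_length is the distance from the TCP to the fingertips, in m); z points along the fingers, y is the line along which they close (so a half turn about z gives the same grasp; the last joint's range is limited). The gripper opens to 87 mm and grips with 3 to 60 N. Pads are 19 mm wide; open, the fingers measure 117 mm over their backs; the gripper's body (75 mm by 190 mm) begins 51 mm behind the grasp point.
Start: joints at [-0.178, 0.527, 1.433, -0, 1.181, -0.178], TCP at [0.625, 0, 0.24] pointing down, gripper open.
Joint ranges: [-3.08, 3.08], [-0.75, 2.2], [0.22, 2.44], [-1.43, 4.57], [0, 2.65], [-2.85, 2.85]. Speed limits (rad/s): [2.79, 2.79, 3.14, 3.14, 3.14, 3.14].

## Interface

Orientations are given as a unit quaternion [x, y, z, w].
In Python, from rig import robot, cams gives the robot as it stands.
- The arm moves only by the shell command python3 -m pendant 'ROWS' [FORCE]. ROWS is JSON, a list of rows, each an object with "jaw": the opening, from 0 (shut) to 1 (fully open); "linear": the shift along the tool's x, y, z in cm, a list of three; "twist": the turn about the tool's z in degrees. A call has 1 to 12 rows; each row shifts and turns the commanded pose from where the row before left it, along the tool's axes as they then stand; what a row does not reach is not made up. A row lasts 1/12 s, in which the tool goes at most 41.7 mm and 7.16 degrees, less where a joint would pass 70% of its speed; a pose out of reach is approached as far as the arm can. A call is refused whole if a number of a shift passes 4.17 or a number of a turn 7.16, either way. A call with a gripper value outside its range is refused whole. The fingers move at their own pace and stop on an object; FORCE is the grip in N (left out, the last holds). Time passes only in rows, so rows that do not move let the fingers close. It gives the time, the measured TCP pose, the force, the opening and the grip force at its end, in the units of the state.
- robot.get_obs(): the state, without advancing time (a new reading comes with each control period).
- cams.camera(name): name is "scene" or "side" or "wrist"; returns a dict with "color" (480x640x3 uint8, blue, green, red), "depth" (480x640 float32, m along the optical axis (not along the pixel's ray), 0 where there is no reading), "fov_y" (degrees; the focal length in pixels is half the picture's height over the tangent of half this angle, whatever the lens; pixels are square), "cx", "cy" (the principal point, pixels), "view" (4x4, takes a point from world to camera coordinates). Camera axes: x right, y down, z forward; pixel columns grow to the right and rows downward; lengths in m; the calibration is good to about 2 mm. A picture is of the moment at which its call begins.
- robot.hand_in(): hands the job in; it is judged then, once.
The state is a dict: "time": time; "q": joint angles; "joint_velocities": joint speeds; "joint_torque": joint torques, N m; "position": TCP position; "tool_rot": TCP orientation; "ft_force": force on the tool from outside, world axes, zero at the start; "moment": the same for the moment, N m; "grip_width": finger opening in m; "grip_force": force on a finger pad.
Only numpy, scipy, OpenCV 4.12 (cv2) and the standard library are available. Lean on these libraries where they do the work, as an engineer would, in place of code of your own. Each camera call takes 0.05 s, during which the arm holds its last target. There are 200 camera calls.

## Task

Open the guard of the white roller feed unit and load it. Draw both captive screws: pull each one outward against its spring until its thread can catch, then unscrew it anticlockwise to its stop so that it stays drawn by itself; after that swing the guard right up and push the knee of its folding stay over centre so that it is locked and the guard stands up unaided. Then lay every feed roller lying on the bench across the two narrow rails in the bay, one to a station with both bearing blocks down in the rail notches, and leave the stack of plates, the foil bobbin and the bottle where they are.

Things in the scene. Friction and masses are not known exactly. Their poses are not given: they have to be found in the camera images.
- machine: White roller feed unit fixed on the bench, 330 mm wide (y). Origin on the bench; +x away from its front, +y left. Bay inside: from a front ledge (x -0.085, 83 mm high) to the drive housing at the back (x 0.130; with its motor 118 mm high), between side walls (y +-0.157, 100 mm high); floor 31 mm high.
- station_1 (a point): Right-hand of three roller stations, at machine (-0.015, -0.08, 0.050): point midway between two steel rails, at rail-top height. Axes as the machine. The rails run along y, 53 mm before and behind this point, and are 10 mm wide; at each station each has a notch 50 mm wide between lugs 8 mm high. A roller here lies along x, centre 22 mm above this point.
- station_2 (a point): The middle station, at machine (-0.015, 0, 0.050), otherwise as station_1.
- station_3 (a point): The left-hand station, at machine (-0.015, 0.08, 0.050), otherwise as station_1.
- guard (a joint): Angle of the guard, the perforated lid over the bay, rad: 0 shut, opens upward to 1.48, as far as its stay lets it. Its front edge is 229 mm from the hinge line. About 0.7 kg. Above about 1.35 its stiff hinge just holds it; let go lower, it falls shut. Unless both captive screws are drawn it lifts only about 0.02 rad.
- guard_hinge (a point): Middle of the guard's hinge line, at machine (0.110, 0, 0.108). The line runs along machine y.
- guard_handle (a point): Middle of the guard's handle: a round black bar 12 mm thick, 116 mm long along machine y, on two legs 100 mm apart that stand on the guard's front flange. Guard shut: 223 mm in front of the hinge line, 30 mm above it, 28 mm over the guard's top, 51 mm over the flange; it swings with the guard. Pinch it from above across the bar; it can turn in the grip.
- stay_knee (a joint): Knee of the two-link folding stay on the guard's left side, rad: 0 folded (guard shut), 2.53 links in line, 2.73 over centre on its stop = locked. It unfolds as the guard rises, its knee in front of the line of the stay, but has to be pushed over centre backward (machine +x, a little down); a few newtons do it if the guard is above 1.40.
- knee_knob (a point): Middle of the black knob on the stay's knee: a stub along machine y, 16 mm thick; it ends 15 mm further left, the stay's links are 33 mm to the right. With the links in line it is at about machine (0.056, 0.212, 0.131); locked, 9 mm behind that.
- screw_left_pull (a joint): How far the left captive screw is drawn out along its axis, m: 0 home, 0.016 at most. Its spring pulls it home with 3 N, 7 N at 0.012. Drawn less than 0.009 it cannot be turned.
- screw_left (a joint): Turn of the left screw, rad, anticlockwise seen from above is positive: 0 at home, 2.55 at the stop. Drawn at least 0.010 and turned past 0.8 it sits on its thread and stays where it is let go; turning on, the thread lifts it to 0.012. Let go sooner, it springs home.
- screw_left_grip (a point): On the left screw's axis, at grip height. z = the axis, outward, upright while the guard is shut; x, y turn with the screw. Black fluted head 30 mm thick, from 18 mm below this point to 12 mm above. Stands on the guard's front flange, 125 mm left of its middle; the guard's flat top begins 25 mm behind the axis, 25 mm below this point (screw home).
- screw_right_pull (a joint): The same for the right captive screw.
- screw_right (a joint): The same for the right captive screw.
- screw_right_grip (a point): The same for the right captive screw, 125 mm right of the guard's middle.
- roller_1: Feed roller, 120 mm long, 0.2 kg: white sleeve 36 mm thick, 72 mm long, between two square aluminium bearing blocks 44 x 44 mm, 14 mm long, their centres 53 mm from the middle. Origin at the middle of the axis, x along it; 22 mm high on the bench. Either end and any block face may go either way. Two or three rollers are present.
- roller_2: As roller_1.
- roller_3: As roller_1.
- plate_stack: Stack of white plate blanks, 170 x 200 mm, 30 mm high; not to be moved.
- foil_bobbin: Flanged foil bobbin standing on end, 70 mm thick, 90 mm high; not to be moved.
- cleaner: Bottle, 60 mm thick, 150 mm high; not to be moved.
There are look-alikes about, which are no part of the job. Leave any purple or yellow look-alike of the roller_1 alone.

How it is judged:
On the way, in this order (a step that is already met when the one before it is completed fails the run):
1. both captive screws are drawn and unscrewed to the stop and stay there with nothing holding them, the guard still down (value of joint each of screw_left_pull, screw_right_pull above 0.0108 m and value of joint each of screw_left, screw_right above 2.3 rad and value of joint guard below 0.1 rad and contact force between the fingers and machine below 0.2 N), for 0.3 s.
2. the guard stands up on its locked stay with nothing holding it (value of joint guard above 1.42 rad and value of joint stay_knee above 2.65 rad and contact force between the fingers and machine below 0.2 N), for 0.3 s.
At the end, for the whole second after the job is handed in: Both screws drawn over 10.8 mm and turned over 2.3 rad; guard above 1.42 rad, stay knee above 2.65 rad; each roller present in its own station, centre within 8 mm along and 6 mm across, 19 to 25 mm above the rail tops, axis within 0.1 rad of machine x, at rest (value of joint each of screw_left_pull, screw_right_pull above 0.0108 m and value of joint each of screw_left, screw_right above 2.3 rad and value of joint guard above 1.42 rad and value of joint stay_knee above 2.65 rad and ((x of roller_1 in the frame of station_1 between -0.008 and 0.008 m and y of roller_1 in the frame of station_1 between -0.006 and 0.006 m) or (x of roller_1 in the frame of station_2 between -0.008 and 0.008 m and y of roller_1 in the frame of station_2 between -0.006 and 0.006 m) or (x of roller_1 in the frame of station_3 between -0.008 and 0.008 m and y of roller_1 in the frame of station_3 between -0.006 and 0.006 m)) and z of roller_1 in the frame of station_1 between 0.019 and 0.025 m and angle between the x axis of each of roller_1, roller_2, roller_3 and the x axis of machine, either way round below 0.1 rad and linear speed of each of roller_1, roller_2, roller_3 below 0.02 m/s and ((x of roller_2 in the frame of station_1 between -0.008 and 0.008 m and y of roller_2 in the frame of station_1 between -0.006 and 0.006 m) or (x of roller_2 in the frame of station_2 between -0.008 and 0.008 m and y of roller_2 in the frame of station_2 between -0.006 and 0.006 m) or (x of roller_2 in the frame of station_3 between -0.008 and 0.008 m and y of roller_2 in the frame of station_3 between -0.006 and 0.006 m)) and z of roller_2 in the frame of station_1 between 0.019 and 0.025 m and ((x of roller_3 in the frame of station_1 between -0.008 and 0.008 m and y of roller_3 in the frame of station_1 between -0.006 and 0.006 m) or (x of roller_3 in the frame of station_2 between -0.008 and 0.008 m and y of roller_3 in the frame of station_2 between -0.006 and 0.006 m) or (x of roller_3 in the frame of station_3 between -0.008 and 0.008 m and y of roller_3 in the frame of station_3 between -0.006 and 0.006 m)) and z of roller_3 in the frame of station_1 between 0.019 and 0.025 m); the robot touches nothing.
It fails at once if the plate stack, the foil bobbin or the bottle is moved more than 25 mm (distance of any of plate_stack, foil_bobbin, cleaner from where it was at the start of the episode above 0.025 m).
Of roller_1, roller_2, roller_3 only 2 to 3 are there at a start; the rules pass over those that are not, and their reading is None.
At some moment in a run one of roller_1, roller_2, roller_3 may be knocked a few centimetres aside while the robot is not near it.
Once in a run the grip may slacken for a moment while it holds something.
It also fails if it takes over 200 s, if anything falls off the work surface, if the arm or the gripper's body presses on something with over 40 N, if the wrist force passes 120 N, or if a joint passes its speed limit or range.

## Working session

There is one attempt and no reset: what is moved stays moved. The work goes in short steps, Python scripts to look and compute and a shell command to move; the robot and the scene stay as the last step left them, time stands still between calls to the robot, and variables do not carry over. Pictures are saved under pics/ and viewed, at most 14 in all, crops included, and the job is handed in when it is done.

```bash
ls; mkdir -p pics
cat > h.py <<'E'
import numpy as np,cv2
from rig import robot,cams
def shot(n):
    c=cams.camera(n); h=c["color"].shape[0]
    c["f"]=h/2/np.tan(np.radians(c["fov_y"])/2); c["inv"]=np.linalg.inv(c["view"]); return c
def pts(c):
    d=c["depth"]; v,u=np.mgrid[:d.shape[0],:d.shape[1]]
    P=np.stack([(u-c["cx"])/c["f"]*d,(v-c["cy"])/c["f"]*d,d],-1)
    return P@c["inv"][:3,:3].T+c["inv"][:3,3]
def plane(c,u,v,z):
    o=c["inv"][:3,3]; r=c["inv"][:3,:3]@np.array([(u-c["cx"])/c["f"],(v-c["cy"])/c["f"],1])
    return o+r*(z-o[2])/r[2]
def proj(c,p):
    q=c["view"]@np.append(p,1); return q[:2]/q[2]*c["f"]+[c["cx"],c["cy"]]
E
python3 - <<'E'
from h import *
for n in ["scene","side"]:
    c=shot(n); cv2.imwrite(f"pics/{n}0.png",c["color"]); print(n,c["fov_y"],c["inv"].round(3).tolist(), (c["depth"]>0).mean())
o=robot.get_obs(); print(o["time"],o["position"],o["tool_rot"],o["ft_force"])
E
```

```text
pics
scene 54.09901759284857 [[-0.795, 0.406, -0.451, 1.114], [0.607, 0.533, -0.589, 0.793], [0.001, -0.742, -0.67, 0.992], [0.0, 0.0, 0.0, 1.0]] 0.9958756510416666
side 42.7885285711263 [[-0.982, -0.091, 0.166, 0.262], [-0.189, 0.504, -0.843, 1.417], [-0.007, -0.859, -0.512, 0.966], [0.0, 0.0, 0.0, 1.0]] 0.98306640625
0.1 [6.24393104e-01 1.10749807e-04 2.38671617e-01] [ 7.07124995e-01  7.07087923e-01 -5.53392189e-04 -7.77880502e-04] [-0.33562756  0.50630573  0.45975468]
```

View pics/scene0.png

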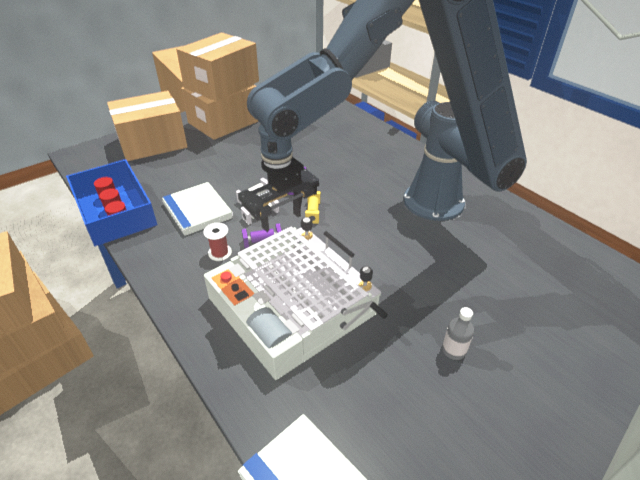

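View pics/side0.png

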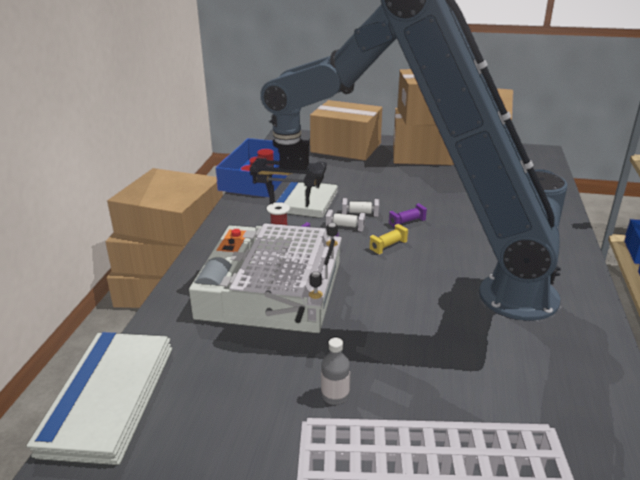

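The pictures show the unit mid-bench. In the scene view the screws are at about (307,225) and (367,275), the handle at (338,243) and the knee knob at (380,310). In the side view white rollers show at (362,208) and (345,221), with purple and yellow look-alikes nearby.

Run:
```python
from h import *
for n in ["scene","side"]:
    c=shot(n); P=pts(c); hsv=cv2.cvtColor(c["color"],cv2.COLOR_BGR2HSV)
    X=P[...,0];Y=P[...,1];Z=P[...,2]
    reg=(X>.3)&(X<.95)&(Y>-.4)&(Y<.45)
    m=(reg&(hsv[...,2]<80)&(Z>.105)&(Z<.16)).astype(np.uint8)
    k,l,s,ce=cv2.connectedComponentsWithStats(m)
    for i in range(1,k):
        if s[i,4]>25:
            q=P[l==i]; print(n,"dark",ce[i].round(),s[i,4],np.median(q,0).round(3),q.min(0).round(3),q.max(0).round(3))
    w=(reg&(hsv[...,1]<60)&(hsv[...,2]>110)&(Z>.012)&(Z<.06)).astype(np.uint8)
    k,l,s,ce=cv2.connectedComponentsWithStats(w)
    for i in range(1,k):
        if s[i,4]>60:
            q=P[l==i]; print(n,"white",ce[i].round(),s[i,4],np.median(q,0).round(3),np.percentile(q,3,0).round(3),np.percentile(q,97,0).round(3))
    t=reg&(Z>.085)&(Z<.115)&(hsv[...,1]<60)
    ys=np.argwhere(t); r=cv2.minAreaRect(P[t][:,:2].astype(np.float32)); print(n,"top",r)
```

```text
scene dark [306. 226.] 65 [ 0.524 -0.03   0.135] [ 0.508 -0.05   0.123] [ 0.533 -0.023  0.147]
scene dark [341. 246.] 69 [0.504 0.104 0.141] [0.497 0.029 0.136] [0.508 0.144 0.147]
scene dark [366. 276.] 88 [0.522 0.218 0.139] [0.504 0.197 0.122] [0.531 0.226 0.149]
scene white [207. 217.] 663 [ 0.676 -0.362  0.027] [ 0.604 -0.397  0.013] [ 0.767 -0.343  0.032]
scene white [246. 215.] 84 [ 0.576 -0.289  0.033] [ 0.56  -0.322  0.014] [ 0.58  -0.278  0.045]
scene white [273. 300.] 700 [0.703 0.071 0.03 ] [ 0.688 -0.07   0.026] [0.718 0.196 0.035]
scene white [289. 339.] 1638 [0.78  0.25  0.035] [ 0.537 -0.042  0.013] [0.83  0.254 0.059]
scene white [446. 343.] 69 [0.451 0.441 0.039] [0.442 0.428 0.019] [0.454 0.45  0.058]
scene white [292. 444.] 1859 [0.891 0.418 0.043] [0.835 0.385 0.04 ] [0.946 0.448 0.046]
scene top ((0.6613174080848694, 0.11141610145568848), (0.372962087392807, 0.7418694496154785), 10.125980377197266)
side dark [332. 231.] 96 [ 0.512 -0.027  0.135] [ 0.499 -0.044  0.119] [ 0.53  -0.018  0.145]
side dark [329. 251.] 76 [0.498 0.093 0.143] [0.494 0.03  0.133] [0.502 0.145 0.148]
side dark [315. 281.] 120 [0.509 0.222 0.137] [0.496 0.209 0.117] [0.524 0.231 0.15 ]
side white [306. 206.] 452 [ 0.652 -0.358  0.028] [ 0.598 -0.398  0.014] [ 0.727 -0.338  0.035]
side white [351. 213.] 747 [ 0.5   -0.305  0.032] [ 0.426 -0.395  0.014] [ 0.572 -0.273  0.046]
side white [263. 311.] 2071 [0.645 0.251 0.033] [0.496 0.017 0.013] [0.813 0.258 0.058]
side white [142. 345.] 1073 [0.878 0.418 0.044] [0.827 0.386 0.022] [0.946 0.448 0.048]
side top ((0.6554129719734192, 0.11464789509773254), (0.3839515149593353, 0.7567204833030701), 11.088325500488281)
```

```bash
python3 -m pendant '[{"jaw":1,"linear":[2.2,-2.5,-2],"twist":0},{"jaw":1,"linear":[2.2,-2.5,-2],"twist":0},{"jaw":1,"linear":[2.2,-2.5,-2],"twist":0},{"jaw":1,"linear":[2.4,-2.5,-2],"twist":0},{"jaw":1,"linear":[0,0,0],"twist":0},{"jaw":1,"linear":[0,0,0],"twist":0}]'
python3 - <<'E'
from h import *
c=shot("wrist"); cv2.imwrite("pics/w1.png",c["color"]); print(c["fov_y"],c["inv"].round(3).tolist(),(c["depth"]>0).mean())
s=shot("side"); cv2.imwrite("pics/s1.png",cv2.resize(s["color"][170:270,240:460],None,fx=3.5,fy=3.5,interpolation=2))
for n,c in (("w",c),("s",s)):
    P=pts(c);hsv=cv2.cvtColor(c["color"],cv2.COLOR_BGR2HSV)
    m=((hsv[...,2]<80)&(P[...,2]>.105)&(P[...,2]<.16)&(P[...,0]>.45)&(P[...,0]<.6)).astype(np.uint8)
    k,l,st,ce=cv2.connectedComponentsWithStats(m)
    for i in range(1,k):
        if st[i,4]>40:
            q=P[l==i]; print(n,st[i],np.median(q,0).round(4),np.percentile(q,2,0).round(3),np.percentile(q,98,0).round(3))
E
```

```text
time: 0.7
position: [0.5244, 0.0912, 0.3211]
tool_rot: [0.706, 0.708, 0.001, 0.001]
ft_force: [-0.1, -1.0, -0.4]
grip_width: 0.0868
grip_force: 0.0
62.81581590050992 [[1.0, 0.003, 0.004, 0.524], [0.004, -0.953, -0.304, 0.175], [0.003, 0.304, -0.953, 0.466], [0.0, 0.0, 0.0, 1.0]] 0.9959993489583333
w [291  45  43  48 840] [0.5141 0.2082 0.1463] [0.499 0.195 0.131] [0.528 0.224 0.148]
w [ 290  158   18  133 1681] [0.5012 0.0899 0.1432] [0.496 0.03  0.14 ] [0.506 0.142 0.145]
w [302 328  34  19 477] [ 0.5172 -0.0264  0.136 ] [ 0.503 -0.037  0.121] [ 0.531 -0.024  0.147]
s [326 226  12  11  96] [ 0.512  -0.0277  0.1336] [ 0.499 -0.04   0.121] [ 0.528 -0.02   0.148]
s [325 239   9  26  78] [0.4976 0.0899 0.1429] [0.494 0.035 0.135] [0.502 0.144 0.147]
s [309 274  13  14 129] [0.5096 0.2218 0.1354] [0.497 0.211 0.119] [0.525 0.229 0.148]
```

View pics/w1.png

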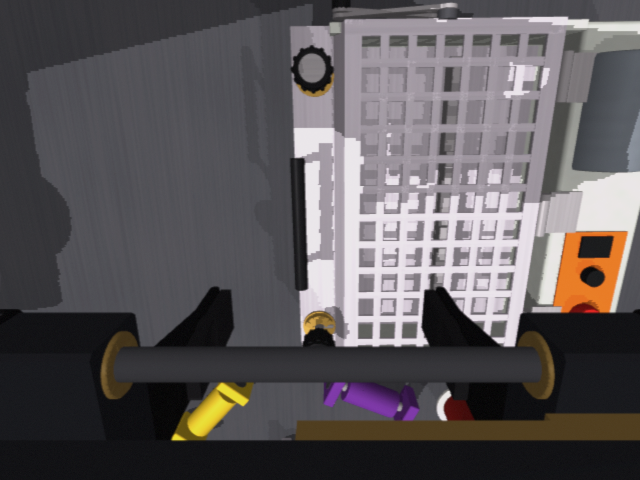

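View pics/s1.png

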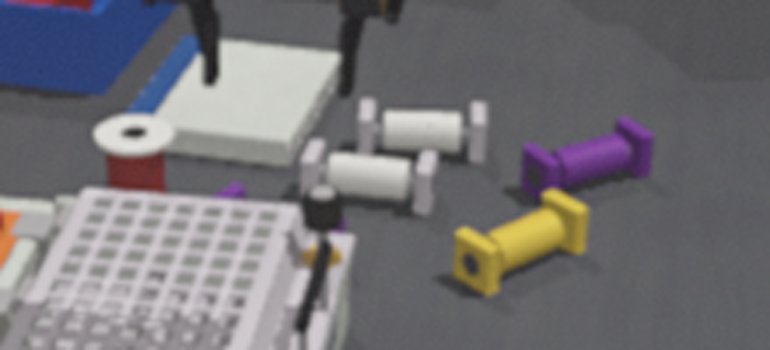

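The wrist view shows the left screw cap at (312,67), the handle from (298,158) to (302,290), and the right screw at (319,335) partly behind the gripper. The side crop shows two white rollers. Next is the exact pose.

Run:
```python
from h import *
c=shot("wrist");P=pts(c);hsv=cv2.cvtColor(c["color"],cv2.COLOR_BGR2HSV)
print("screwL top",plane(c,312,67,.147),"gold",plane(c,314,85,.11))
m=(hsv[...,2]<80)&(P[...,2]>.135)&(P[...,2]<.15)&(P[...,1]>.035)&(P[...,1]<.14)&(P[...,0]>.48)&(P[...,0]<.52)
q=P[m];a=np.polyfit(q[:,1],q[:,0],1);print("handle x=a*y+b",a,"yaw",-a[0], "x at .09",np.polyval(a,.09))
# guard top front edge & left wall edge
t=(P[...,2]>.095)&(P[...,2]<.125)&(hsv[...,1]<50)&(hsv[...,2]>100)&(P[...,0]>.45)&(P[...,0]<.8)&(P[...,1]>-.05)&(P[...,1]<.28)
q=P[t];print(cv2.minAreaRect(q[:,:2].astype(np.float32)),np.median(q[:,2]),np.percentile(q,[0.5,99.5],axis=0).round(3))
s=shot("scene");P=pts(s);hsv=cv2.cvtColor(s["color"],cv2.COLOR_BGR2HSV)
m=(P[...,1]>.2)&(P[...,1]<.3)&(P[...,2]>.03)&(P[...,2]<.08)&(P[...,0]>.5)&(P[...,0]<.85)&(hsv[...,2]>90)
q=P[m];q=q[abs(q[:,1]-np.median(q[:,1]))<.008];print("left wall y=a*x+b",np.polyfit(q[:,0],q[:,1],1),np.median(q[:,1]),np.percentile(q[:,0],[1,99]))
m=(hsv[...,2]<80)&(P[...,1]>.2)&(P[...,1]<.34)&(P[...,2]>.06)&(P[...,2]<.16)&(P[...,0]>.5)&(P[...,0]<.75)
q=P[m];print("knob region",np.percentile(q,[2,50,98],axis=0).round(3) if len(q) else 0)
```

```text
screwL top [0.51424216 0.20888343 0.147     ] gold [0.51447537 0.19903708 0.11      ]
handle x=a*y+b [-0.01615472  0.50268412] yaw 0.01615472025623109 x at .09 0.501230192631527
((0.6522237062454224, 0.10403051972389221), (0.3124377131462097, 0.2965555191040039), 88.76010131835938) 0.10944270517595944 [[ 0.536 -0.047  0.095]
 [ 0.796  0.258  0.118]]
left wall y=a*x+b [0.00974225 0.2441173 ] 0.25107241898299715 [0.50438795 0.82654718]
knob region [[0.506 0.204 0.079]
 [0.532 0.268 0.089]
 [0.544 0.312 0.146]]
```

```bash
python3 -m pendant '[{"jaw":0.6,"linear":[3.93,-0.33,0],"twist":0},{"jaw":0.6,"linear":[3.93,-0.33,0],"twist":0},{"jaw":0.6,"linear":[3.93,-0.37,0],"twist":0},{"jaw":0.6,"linear":[0,0,3],"twist":7},{"jaw":0.6,"linear":[0,0,3],"twist":7},{"jaw":0.6,"linear":[0,0,3],"twist":7},{"jaw":0.6,"linear":[0,0,3],"twist":7},{"jaw":0.6,"linear":[0,0,2],"twist":7},{"jaw":0.6,"linear":[0,0,0],"twist":7},{"jaw":0.6,"linear":[0,0,0],"twist":7},{"jaw":0.6,"linear":[0,0,0],"twist":7}]'
python3 -m pendant '[{"jaw":0.6,"linear":[0,0,0],"twist":7},{"jaw":0.6,"linear":[0,0,0],"twist":7},{"jaw":0.6,"linear":[0,0,0],"twist":5},{"jaw":0.6,"linear":[0,0,0],"twist":0},{"jaw":0.6,"linear":[0,0,0],"twist":0}]'
python3 - <<'E'
from h import *
o=robot.get_obs();print(o["position"],o["q"])
c=shot("wrist");cv2.imwrite("pics/w2.png",c["color"])
E
```

```text
time: 1.82
position: [0.5149, 0.207, 0.1773]
tool_rot: [0.957, 0.289, -0.002, -0.0]
ft_force: [0.5, 0.5, 0.1]
grip_width: 0.0522
grip_force: 0.0
time: 2.23
position: [0.5151, 0.2072, 0.1785]
tool_rot: [0.991, 0.131, -0.001, 0.0]
ft_force: [-0.2, 0.2, 0.2]
grip_width: 0.0521
grip_force: 0.0
[0.51506386 0.20722335 0.17850681] [ 1.81269516e-01  5.15503946e-01  1.66883425e+00 -1.13424014e-04
  9.58814194e-01  1.48915497e+00]
```

View pics/w2.png

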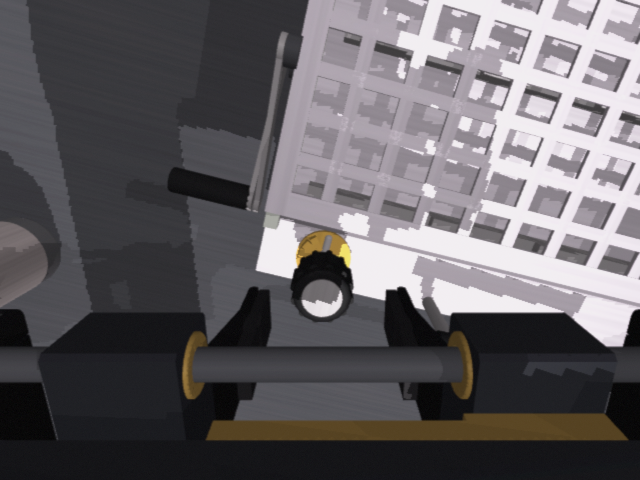

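The view shows the screw cap at (325,298), about midway between the fingers, and the knee knob at (210,188). I'll go down and grip.

```bash
python3 -m pendant '[{"jaw":0.6,"linear":[0,-0.22,2],"twist":0},{"jaw":0.6,"linear":[0,0,2],"twist":0},{"jaw":0.6,"linear":[0,0,0.45],"twist":0},{"jaw":0.6,"linear":[0,0,0],"twist":0},{"jaw":0,"linear":[0,0,0],"twist":0},{"jaw":0,"linear":[0,0,0],"twist":0},{"jaw":0,"linear":[0,0,0],"twist":0},{"jaw":0,"linear":[0,0,0],"twist":0},{"jaw":0,"linear":[0,0,0],"twist":0},{"jaw":0,"linear":[0,0,0],"twist":0}]' 40
```

```text
time: 3.12
position: [0.5147, 0.2101, 0.1358]
tool_rot: [0.991, 0.131, 0.001, 0.0]
ft_force: [-0.6, -1.3, 3.0]
grip_width: 0.0293
grip_force: 40.0
```

```bash
python3 -m pendant '[{"jaw":0,"linear":[0,0,-0.5],"twist":0},{"jaw":0,"linear":[0,0,-0.5],"twist":0},{"jaw":0,"linear":[0,0,-0.4],"twist":0},{"jaw":0,"linear":[0,0,0],"twist":0},{"jaw":0,"linear":[0,0,0],"twist":0}]'
```

```text
time: 3.53
position: [0.5146, 0.2101, 0.1491]
tool_rot: [0.991, 0.131, 0.001, 0.0]
ft_force: [3.4, -0.1, -6.7]
grip_width: 0.0291
grip_force: 40.0
```

```bash
python3 -m pendant '[{"jaw":0,"linear":[0,0,0],"twist":-7},{"jaw":0,"linear":[0,0,0],"twist":-7},{"jaw":0,"linear":[0,0,0],"twist":-7},{"jaw":0,"linear":[0,0,0],"twist":-7},{"jaw":0,"linear":[0,0,0],"twist":-7},{"jaw":0,"linear":[0,0,0],"twist":-7},{"jaw":0,"linear":[0,0,0],"twist":-7},{"jaw":0,"linear":[0,0,0],"twist":-7},{"jaw":0,"linear":[0,0,0],"twist":-7},{"jaw":0,"linear":[0,0,0],"twist":-7},{"jaw":0,"linear":[0,0,0],"twist":-7}]'
python3 -m pendant '[{"jaw":0,"linear":[0,0,0],"twist":-7},{"jaw":0,"linear":[0,0,0],"twist":-7},{"jaw":0,"linear":[0,0,0],"twist":-7},{"jaw":0,"linear":[0,0,0],"twist":-7},{"jaw":0,"linear":[0,0,0],"twist":-7},{"jaw":0,"linear":[0,0,0],"twist":-7},{"jaw":0,"linear":[0,0,0],"twist":-7},{"jaw":0,"linear":[0,0,0],"twist":-7},{"jaw":0,"linear":[0,0,0],"twist":-7},{"jaw":0,"linear":[0,0,0],"twist":-6},{"jaw":0,"linear":[0,0,0],"twist":0},{"jaw":0,"linear":[0,0,0],"twist":0}]'
python3 -c "
from h import *
o=robot.get_obs();print(o['moment'],o['q'])"
```

```text
time: 4.45
position: [0.513, 0.211, 0.1488]
tool_rot: [0.693, 0.721, -0.0, -0.001]
ft_force: [0.6, 3.8, -4.1]
grip_width: 0.0291
grip_force: 40.0
time: 5.45
position: [0.5118, 0.2101, 0.1485]
tool_rot: [0.166, 0.986, -0.001, -0.003]
ft_force: [-2.2, 1.1, -3.6]
grip_width: 0.029
grip_force: 40.0
[0.21411972 0.44542307 0.01358161] [ 1.87132160e-01  5.58828414e-01  1.69544405e+00  8.15232850e-04
  8.92536226e-01 -1.04988532e+00]
```

```bash
python3 -m pendant '[{"jaw":0.6,"linear":[0,0,0],"twist":0},{"jaw":0.6,"linear":[0,0,0],"twist":0},{"jaw":0.6,"linear":[0,0,-1],"twist":0},{"jaw":0.6,"linear":[0,0,-3],"twist":0},{"jaw":0.6,"linear":[0,0,-3],"twist":0},{"jaw":0.6,"linear":[-1.23,-3.35,0],"twist":0},{"jaw":0.6,"linear":[-1.23,-3.35,0],"twist":0},{"jaw":0.6,"linear":[-1.23,-3.35,0],"twist":0},{"jaw":0.6,"linear":[-1.23,-3.35,0],"twist":0},{"jaw":0.6,"linear":[-1.23,-3.35,0],"twist":0},{"jaw":0.6,"linear":[-1.23,-3.35,0],"twist":0},{"jaw":0.6,"linear":[-1.23,-3.35,0],"twist":0}]'
python3 -m pendant '[{"jaw":0.6,"linear":[0,0,0],"twist":7},{"jaw":0.6,"linear":[0,0,0],"twist":7},{"jaw":0.6,"linear":[0,0,0],"twist":7},{"jaw":0.6,"linear":[0,0,0],"twist":7},{"jaw":0.6,"linear":[0,0,0],"twist":7},{"jaw":0.6,"linear":[0,0,0],"twist":7},{"jaw":0.6,"linear":[0,0,0],"twist":7},{"jaw":0.6,"linear":[0,0,0],"twist":7},{"jaw":0.6,"linear":[0,0,0],"twist":7},{"jaw":0.6,"linear":[0,0,0],"twist":7},{"jaw":0.6,"linear":[0,0,0],"twist":7}]'
python3 -m pendant '[{"jaw":0.6,"linear":[0,0,0],"twist":7},{"jaw":0.6,"linear":[0,0,0],"twist":7},{"jaw":0.6,"linear":[0,0,0],"twist":7},{"jaw":0.6,"linear":[0,0,0],"twist":7},{"jaw":0.6,"linear":[0,0,0],"twist":7},{"jaw":0.6,"linear":[0,0,0],"twist":7},{"jaw":0.6,"linear":[0,0,0],"twist":7},{"jaw":0.6,"linear":[0,0,0],"twist":7},{"jaw":0.6,"linear":[0,0,0],"twist":7},{"jaw":0.6,"linear":[0,0,0],"twist":5},{"jaw":0.6,"linear":[0,0,0],"twist":0},{"jaw":0.6,"linear":[0,0,0],"twist":0}]'
python3 - <<'E'
from h import *
for n in ["scene","side","wrist"]:
    c=shot(n);P=pts(c);hsv=cv2.cvtColor(c["color"],cv2.COLOR_BGR2HSV)
    m=((hsv[...,2]<80)&(P[...,2]>.105)&(P[...,2]<.175)&(P[...,0]>.45)&(P[...,0]<.6)&(P[...,1]<.26)).astype(np.uint8)
    k,l,st,ce=cv2.connectedComponentsWithStats(m)
    for i in range(1,k):
        if st[i,4]>40:
            q=P[l==i]; print(n,st[i],np.median(q,0).round(4),np.percentile(q,2,0).round(3),np.percentile(q,98,0).round(3))
    if n=="wrist": cv2.imwrite("pics/w3.png",c["color"])
E
```

```text
time: 6.45
position: [0.52, -0.0418, 0.2207]
tool_rot: [0.165, 0.986, -0.0, 0.002]
ft_force: [1.0, -0.6, -0.1]
grip_width: 0.0523
grip_force: 0.0
time: 7.37
position: [0.5202, -0.0402, 0.2206]
tool_rot: [0.745, 0.667, 0.001, 0.001]
ft_force: [0.1, -0.0, -0.3]
grip_width: 0.0524
grip_force: 0.0
time: 8.37
position: [0.5199, -0.0401, 0.2202]
tool_rot: [0.99, 0.14, 0.001, 0.001]
ft_force: [0.7, 0.3, -0.1]
grip_width: 0.0521
grip_force: 0.0
scene [301 220  11  10  73] [ 0.5246 -0.0298  0.1354] [ 0.507 -0.049  0.122] [ 0.532 -0.024  0.146]
scene [324 232  30  25 115] [0.5036 0.0889 0.1414] [0.498 0.031 0.136] [0.508 0.141 0.144]
scene [360 266  13  12 101] [0.5218 0.2185 0.1504] [0.502 0.202 0.134] [0.529 0.226 0.158]
side [326 226  12  11  97] [ 0.5121 -0.0283  0.1347] [ 0.5   -0.044  0.118] [ 0.53  -0.019  0.148]
side [325 239   9  26  78] [0.4975 0.0898 0.1432] [0.494 0.035 0.136] [0.501 0.146 0.147]
side [309 270  12  14 119] [0.509  0.2229 0.1468] [0.498 0.21  0.131] [0.524 0.229 0.159]
wrist [  14  200  205   68 4156] [0.5032 0.0854 0.1429] [0.496 0.027 0.137] [0.507 0.14  0.145]
wrist [ 301  233   52   59 1446] [ 0.5259 -0.0375  0.1453] [ 0.504 -0.054  0.123] [ 0.533 -0.025  0.148]
```

View pics/w3.png

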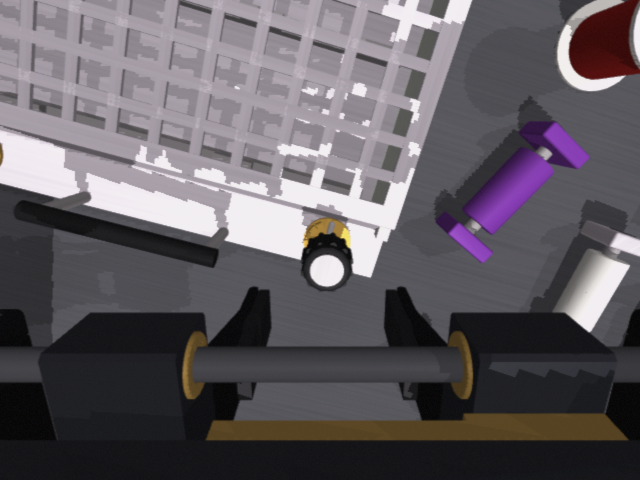

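The left screw stays drawn, its top at 0.158. The right cap is at (327,270) in the wrist view. Now the right screw.

```bash
python3 -m pendant '[{"jaw":0.6,"linear":[-0.2,-0.05,3.5],"twist":0},{"jaw":0.6,"linear":[0,0,3],"twist":0},{"jaw":0.6,"linear":[0,0,2.0],"twist":0},{"jaw":0.6,"linear":[0,0,0],"twist":0},{"jaw":0,"linear":[0,0,0],"twist":0},{"jaw":0,"linear":[0,0,0],"twist":0},{"jaw":0,"linear":[0,0,0],"twist":0},{"jaw":0,"linear":[0,0,0],"twist":0},{"jaw":0,"linear":[0,0,0],"twist":0},{"jaw":0,"linear":[0,0,0],"twist":0}]' 40
```

```text
time: 9.35
position: [0.5181, -0.04, 0.1353]
tool_rot: [0.99, 0.139, 0.001, 0.001]
ft_force: [-0.7, -0.9, 5.4]
grip_width: 0.0294
grip_force: 40.0
```

```bash
python3 -m pendant '[{"jaw":0,"linear":[0,0,-0.5],"twist":0},{"jaw":0,"linear":[0,0,-0.5],"twist":0},{"jaw":0,"linear":[0,0,-0.4],"twist":0},{"jaw":0,"linear":[0,0,0],"twist":0},{"jaw":0,"linear":[0,0,0],"twist":0}]'
```

```text
time: 9.77
position: [0.5181, -0.0399, 0.1483]
tool_rot: [0.99, 0.139, 0.001, 0.0]
ft_force: [5.3, -0.6, -6.0]
grip_width: 0.029
grip_force: 40.0
```

```bash
python3 -m pendant '[{"jaw":0,"linear":[0,0,-0.05],"twist":-7},{"jaw":0,"linear":[0,0,0],"twist":-7},{"jaw":0,"linear":[0,0,0],"twist":-7},{"jaw":0,"linear":[0,0,0],"twist":-7},{"jaw":0,"linear":[0,0,0],"twist":-7},{"jaw":0,"linear":[0,0,0],"twist":-7},{"jaw":0,"linear":[0,0,0],"twist":-7},{"jaw":0,"linear":[0,0,0],"twist":-7},{"jaw":0,"linear":[0,0,0],"twist":-7},{"jaw":0,"linear":[0,0,0],"twist":-7},{"jaw":0,"linear":[0,0,0],"twist":-7}]'
python3 -m pendant '[{"jaw":0,"linear":[0,0,0],"twist":-7},{"jaw":0,"linear":[0,0,0],"twist":-7},{"jaw":0,"linear":[0,0,0],"twist":-7},{"jaw":0,"linear":[0,0,0],"twist":-7},{"jaw":0,"linear":[0,0,0],"twist":-7},{"jaw":0,"linear":[0,0,0],"twist":-7},{"jaw":0,"linear":[0,0,0],"twist":-7},{"jaw":0,"linear":[0,0,0],"twist":-7},{"jaw":0,"linear":[0,0,0],"twist":-7},{"jaw":0,"linear":[0,0,0],"twist":-7},{"jaw":0,"linear":[0,0,0],"twist":0},{"jaw":0,"linear":[0,0,0],"twist":0}]'
python3 -m pendant '[{"jaw":0.6,"linear":[0,0,0],"twist":0},{"jaw":0.6,"linear":[0,0,0],"twist":0},{"jaw":0.6,"linear":[0,0,-1],"twist":0},{"jaw":0.6,"linear":[0,0,-3],"twist":0},{"jaw":0.6,"linear":[0,0,-3],"twist":0},{"jaw":0.6,"linear":[0,0,0],"twist":7},{"jaw":0.6,"linear":[0,0,0],"twist":7},{"jaw":0.6,"linear":[0,0,0],"twist":7},{"jaw":0.6,"linear":[0,0,0],"twist":7},{"jaw":0.6,"linear":[0,0,0],"twist":7},{"jaw":0.6,"linear":[0,0,0],"twist":7}]'
python3 -m pendant '[{"jaw":0.6,"linear":[0,0,0],"twist":7},{"jaw":0.6,"linear":[0,0,0],"twist":7},{"jaw":0.6,"linear":[0,0,0],"twist":7},{"jaw":0.6,"linear":[0,0,0],"twist":7},{"jaw":0.6,"linear":[0,0,0],"twist":2},{"jaw":0.6,"linear":[0,0,0],"twist":0},{"jaw":0.6,"linear":[0,0,0],"twist":0}]'
python3 - <<'E'
from h import *
for n in ["scene","side","wrist"]:
    c=shot(n);P=pts(c);hsv=cv2.cvtColor(c["color"],cv2.COLOR_BGR2HSV)
    m=((hsv[...,2]<80)&(P[...,2]>.105)&(P[...,2]<.175)&(P[...,0]>.45)&(P[...,0]<.6)&(P[...,1]<.26)).astype(np.uint8)
    k,l,st,ce=cv2.connectedComponentsWithStats(m)
    for i in range(1,k):
        if st[i,4]>40:
            q=P[l==i]; print(n,st[i],np.median(q,0).round(4),np.percentile(q,2,0).round(3),np.percentile(q,98,0).round(3))
E
```

```text
time: 10.68
position: [0.5164, -0.039, 0.1482]
tool_rot: [0.686, 0.727, 0.0, -0.001]
ft_force: [2.8, 1.5, -4.4]
grip_width: 0.0292
grip_force: 40.0
time: 11.68
position: [0.5152, -0.0398, 0.148]
tool_rot: [0.149, 0.989, -0.0, -0.002]
ft_force: [-1.8, -1.7, -4.6]
grip_width: 0.0288
grip_force: 40.0
time: 12.6
position: [0.5176, -0.0395, 0.22]
tool_rot: [0.495, 0.869, 0.0, 0.001]
ft_force: [0.5, 0.4, -0.1]
grip_width: 0.0522
grip_force: 0.0
time: 13.18
position: [0.5175, -0.0396, 0.2195]
tool_rot: [0.701, 0.714, 0.0, 0.001]
ft_force: [-0.1, -0.4, -0.0]
grip_width: 0.0519
grip_force: 0.0
scene [301 217  11  11  82] [ 0.5242 -0.0302  0.1483] [ 0.507 -0.045  0.134] [ 0.533 -0.025  0.158]
scene [324 232  30  25 121] [0.5034 0.09   0.1413] [0.499 0.031 0.137] [0.508 0.142 0.145]
scene [360 265  13  13 102] [0.5218 0.2184 0.1506] [0.504 0.201 0.134] [0.529 0.225 0.159]
side [326 222  12  11 107] [ 0.5121 -0.0271  0.1475] [ 0.499 -0.039  0.132] [ 0.53  -0.018  0.16 ]
side [324 239  11  26  86] [0.4978 0.094  0.1429] [0.494 0.036 0.135] [0.502 0.144 0.147]
side [309 270  13  14 121] [0.5093 0.2231 0.1465] [0.498 0.212 0.133] [0.525 0.229 0.16 ]
wrist [ 288    0   24  150 3206] [0.5016 0.0662 0.1432] [0.496 0.029 0.14 ] [0.507 0.098 0.145]
wrist [ 298  233   56   65 1706] [ 0.5168 -0.031   0.1571] [ 0.502 -0.053  0.135] [ 0.531 -0.024  0.16 ]
```

```bash
python3 -m pendant '[{"jaw":0.5,"linear":[3.17,-0.34,0],"twist":0},{"jaw":0.5,"linear":[3.17,-0.34,0],"twist":0},{"jaw":0.5,"linear":[3.17,-0.34,0],"twist":0},{"jaw":0.5,"linear":[3.17,-0.34,0],"twist":0},{"jaw":0.5,"linear":[0,0,3],"twist":0},{"jaw":0.5,"linear":[0,0,3],"twist":0},{"jaw":0.5,"linear":[0,0,2.3],"twist":0},{"jaw":0,"linear":[0,0,0],"twist":0},{"jaw":0,"linear":[0,0,0],"twist":0},{"jaw":0,"linear":[0,0,0],"twist":0},{"jaw":0,"linear":[0,0,0],"twist":0},{"jaw":0,"linear":[0,0,0],"twist":0}]' 20
python3 -m pendant '[{"jaw":0,"linear":[0,0,0],"twist":0},{"jaw":0,"linear":[0,0,0],"twist":0},{"jaw":0,"linear":[0,0,0],"twist":0}]'
```

```text
time: 14.33
position: [0.5025, 0.0866, 0.1371]
tool_rot: [0.701, 0.713, 0.001, 0.001]
ft_force: [-0.7, 0.1, -0.1]
grip_width: 0.0185
grip_force: 0.0
time: 14.58
position: [0.5008, 0.0866, 0.1367]
tool_rot: [0.701, 0.713, -0.0, -0.0]
ft_force: [-3.1, -1.4, 7.1]
grip_width: 0.0112
grip_force: 20.0
```

```bash
python3 -c "
import numpy as np
p=np.linspace(.1337,.1337+1.46,22);x=-22.5*np.cos(p);z=22.5*np.sin(p)
print([(round(a,2),round(-b,2)) for a,b in zip(np.diff(x),np.diff(z))])"
```

```text
[(np.float64(0.26), np.float64(-1.54)), (np.float64(0.37), np.float64(-1.52)), (np.float64(0.47), np.float64(-1.49)), (np.float64(0.58), np.float64(-1.45)), (np.float64(0.68), np.float64(-1.41)), (np.float64(0.77), np.float64(-1.36)), (np.float64(0.86), np.float64(-1.3)), (np.float64(0.95), np.float64(-1.24)), (np.float64(1.04), np.float64(-1.17)), (np.float64(1.12), np.float64(-1.1)), (np.float64(1.19), np.float64(-1.02)), (np.float64(1.26), np.float64(-0.93)), (np.float64(1.32), np.float64(-0.84)), (np.float64(1.37), np.float64(-0.75)), (np.float64(1.42), np.float64(-0.65)), (np.float64(1.46), np.float64(-0.55)), (np.float64(1.5), np.float64(-0.45)), (np.float64(1.53), np.float64(-0.34)), (np.float64(1.55), np.float64(-0.24)), (np.float64(1.56), np.float64(-0.13)), (np.float64(1.56), np.float64(-0.02))]
```

```bash
python3 -m pendant '[{"jaw":0,"linear":[0,0.26,-1.54],"twist":0},{"jaw":0,"linear":[0,0.37,-1.52],"twist":0},{"jaw":0,"linear":[0,0.47,-1.49],"twist":0},{"jaw":0,"linear":[0,0.58,-1.45],"twist":0}]'
```

```text
time: 14.92
position: [0.5162, 0.0868, 0.1953]
tool_rot: [0.701, 0.713, -0.002, -0.001]
ft_force: [-0.8, -0.9, -6.4]
grip_width: 0.0112
grip_force: 20.0
```

```bash
python3 -m pendant '[{"jaw":0,"linear":[0,0.68,-1.41],"twist":0},{"jaw":0,"linear":[0,0.77,-1.36],"twist":0},{"jaw":0,"linear":[0,0.86,-1.3],"twist":0},{"jaw":0,"linear":[0,0.95,-1.24],"twist":0},{"jaw":0,"linear":[0,1.04,-1.17],"twist":0},{"jaw":0,"linear":[0,1.12,-1.1],"twist":0},{"jaw":0,"linear":[0,1.19,-1.02],"twist":0},{"jaw":0,"linear":[0,1.26,-0.93],"twist":0}]'
```

```text
time: 15.58
position: [0.5895, 0.0879, 0.2914]
tool_rot: [0.701, 0.713, -0.007, -0.006]
ft_force: [-14.4, -2.8, 11.1]
grip_width: 0.0114
grip_force: 20.0
```

```bash
python3 -m pendant '[{"jaw":0,"linear":[0,-0.3,-0.4],"twist":0},{"jaw":0,"linear":[0,0,0],"twist":0}]'
```

```text
time: 15.75
position: [0.5937, 0.0879, 0.2949]
tool_rot: [0.701, 0.713, -0.0, 0.001]
ft_force: [-1.1, -1.7, -3.1]
grip_width: 0.0114
grip_force: 20.0
```

```bash
python3 -m pendant '[{"jaw":0,"linear":[0,1.32,-0.84],"twist":0},{"jaw":0,"linear":[0,1.37,-0.75],"twist":0},{"jaw":0,"linear":[0,1.42,-0.65],"twist":0},{"jaw":0,"linear":[0,0,0],"twist":0},{"jaw":0,"linear":[0,1.46,-0.55],"twist":0},{"jaw":0,"linear":[0,1.5,-0.45],"twist":0},{"jaw":0,"linear":[0,0,0],"twist":0}]'
```

```text
time: 16.33
position: [0.666, 0.0889, 0.3291]
tool_rot: [0.701, 0.713, 0.001, 0.001]
ft_force: [-2.6, -2.0, 6.0]
grip_width: 0.011
grip_force: 20.0
```

```bash
python3 -m pendant '[{"jaw":0,"linear":[0,1.53,-0.34],"twist":0},{"jaw":0,"linear":[0,1.55,-0.24],"twist":0},{"jaw":0,"linear":[0,1.2,-0.13],"twist":0},{"jaw":0,"linear":[0,0,0],"twist":0},{"jaw":0,"linear":[0,0,0],"twist":0}]'
```

```text
time: 16.75
position: [0.7079, 0.0895, 0.3354]
tool_rot: [0.701, 0.713, 0.0, 0.001]
ft_force: [0.2, -2.8, 3.9]
grip_width: 0.0113
grip_force: 20.0
```

```bash
python3 -m pendant '[{"jaw":0,"linear":[0,0.8,-0.02],"twist":0},{"jaw":0,"linear":[0,0.8,0],"twist":0},{"jaw":0,"linear":[0,0.6,0.02],"twist":0},{"jaw":0,"linear":[0,0,0],"twist":0},{"jaw":0,"linear":[0,0,0],"twist":0}]'
python3 - <<'E'
from h import *
for n in ["scene","side"]:
    c=shot(n);cv2.imwrite(f"pics/{n}5.png",cv2.resize(c["color"][150:390,180:500],None,fx=2.4,fy=2.4))
E
```

```text
time: 17.17
position: [0.7295, 0.0898, 0.3354]
tool_rot: [0.701, 0.713, 0.0, 0.001]
ft_force: [1.0, -3.0, 4.6]
grip_width: 0.0112
grip_force: 20.0
```

View pics/scene5.png

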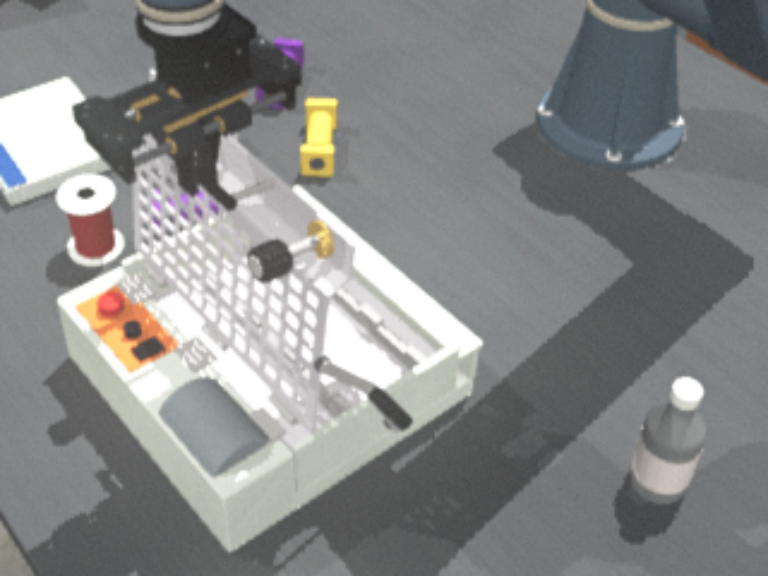

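The guard is up at about 1.46 rad, with the knee knob at (392,408) in the crop. I'll locate the knob, then release the handle.

```bash
python3 -m pendant '[{"jaw":0.35,"linear":[0,0,0],"twist":0},{"jaw":0.35,"linear":[0,0,0],"twist":0},{"jaw":0.35,"linear":[0,0,0],"twist":0},{"jaw":0.35,"linear":[0,0,-3],"twist":0},{"jaw":0.35,"linear":[0,0,-3],"twist":0},{"jaw":0.35,"linear":[0,0,0],"twist":0},{"jaw":0.35,"linear":[0,0,0],"twist":0}]'
cat > k.py <<'E'
from h import *
for n in ["scene","side"]:
    c=shot(n);P=pts(c);hsv=cv2.cvtColor(c["color"],cv2.COLOR_BGR2HSV)
    m=((hsv[...,2]<80)&(P[...,1]>.275)&(P[...,1]<.34)&(P[...,2]>.08)&(P[...,2]<.18)&(P[...,0]>.55)&(P[...,0]<.75))
    q=P[m];print("knob",n,len(q),np.percentile(q,[3,50,97],axis=0).round(3).tolist())
    m=(hsv[...,2]<70)&(P[...,0]>.65)&(P[...,0]<.78)&(P[...,2]>.31)&(P[...,2]<.35)&(P[...,1]>0)&(P[...,1]<.17)
    q=P[m];print("handle",n,len(q),np.median(q,0).round(3))
    if n=="side":cv2.imwrite("pics/side6.png",cv2.resize(c["color"][150:350,180:400],None,fx=3,fy=3))
E
python3 k.py
```

```text
time: 17.85
position: [0.7298, 0.0917, 0.3964]
tool_rot: [0.701, 0.714, 0.002, 0.001]
ft_force: [-0.8, 0.3, 0.6]
grip_width: 0.0305
grip_force: 0.0
knob scene 87 [[0.653, 0.277, 0.137], [0.659, 0.295, 0.141], [0.665, 0.313, 0.144]]
handle scene 6 [0.729 0.125 0.337]
knob side 79 [[0.647, 0.277, 0.132], [0.652, 0.3, 0.141], [0.658, 0.317, 0.146]]
handle side 93 [0.725 0.098 0.337]
```

View pics/side6.png

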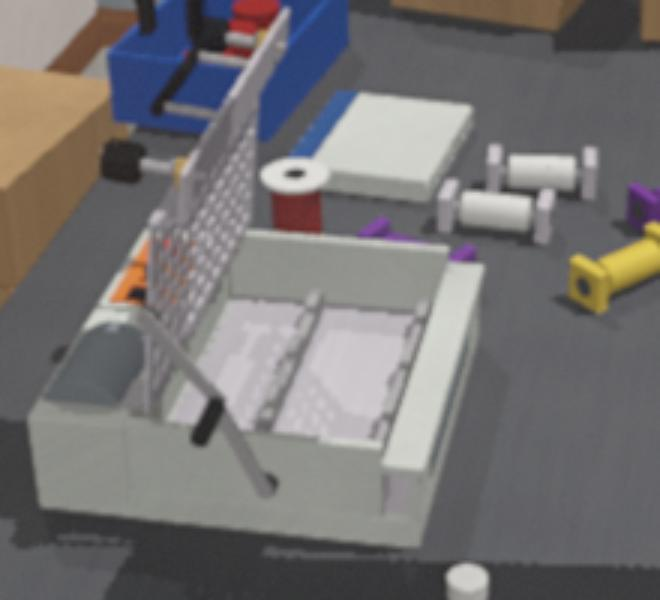

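The guard stands by itself, with the knob at about (0.655, 0.300, 0.138), in front of the line of the stay. I'll push it back with closed fingers.

```bash
python3 -m pendant '[{"jaw":0,"linear":[3.13,-1.66,0],"twist":0},{"jaw":0,"linear":[3.13,-1.66,0],"twist":0},{"jaw":0,"linear":[3.13,-1.66,0],"twist":0},{"jaw":0,"linear":[3.13,-1.66,0],"twist":0},{"jaw":0,"linear":[3.13,-1.66,0],"twist":0},{"jaw":0,"linear":[3.13,-1.66,0],"twist":0},{"jaw":0,"linear":[3.13,-1.66,0],"twist":0},{"jaw":0,"linear":[0,0,3.5],"twist":0},{"jaw":0,"linear":[0,0,3.5],"twist":0},{"jaw":0,"linear":[0,0,3.5],"twist":0},{"jaw":0,"linear":[0,0,0],"twist":0}]'
python3 -m pendant '[{"jaw":0,"linear":[0,0,3.5],"twist":0},{"jaw":0,"linear":[0,0,3.5],"twist":0},{"jaw":0,"linear":[0,0,3.5],"twist":0},{"jaw":0,"linear":[0,0,3.5],"twist":0},{"jaw":0,"linear":[0,0,1.4],"twist":0},{"jaw":0,"linear":[0,0,0],"twist":0},{"jaw":0,"linear":[0,0,0],"twist":0}]'
```

```text
time: 18.87
position: [0.6031, 0.3066, 0.2789]
tool_rot: [0.701, 0.714, -0.009, -0.005]
ft_force: [-1.0, -0.1, -1.6]
grip_width: 0.0006
grip_force: 0.0
time: 19.45
position: [0.6093, 0.3077, 0.1351]
tool_rot: [0.701, 0.713, -0.001, -0.0]
ft_force: [0.8, -0.4, 0.0]
grip_width: 0.0006
grip_force: 0.0
```

```bash
python3 -m pendant '[{"jaw":0,"linear":[0,0.8,0],"twist":0},{"jaw":0,"linear":[0,0.8,0],"twist":0},{"jaw":0,"linear":[0,0.8,0],"twist":0},{"jaw":0,"linear":[0,0.5,0],"twist":0},{"jaw":0,"linear":[0,0.5,0],"twist":0},{"jaw":0,"linear":[0,0,0],"twist":0}]'; python3 k.py
```

```text
time: 19.95
position: [0.6446, 0.3083, 0.1357]
tool_rot: [0.701, 0.713, 0.001, 0.0]
ft_force: [0.1, 0.4, -0.7]
grip_width: 0.0005
grip_force: 0.0
knob scene 104 [[0.637, 0.29, 0.119], [0.655, 0.315, 0.137], [0.669, 0.319, 0.147]]
handle scene 0 [nan nan nan]
knob side 234 [[0.63, 0.302, 0.122], [0.644, 0.318, 0.146], [0.662, 0.323, 0.175]]
handle side 0 [nan nan nan]
  return _methods._mean(a, axis=axis, dtype=dtype,
  ret = um.true_divide(
```

```bash
python3 -m pendant '[{"jaw":0,"linear":[0,0.4,0],"twist":0},{"jaw":0,"linear":[0,0.3,0],"twist":0},{"jaw":0,"linear":[0,0,0],"twist":0}]'
python3 - <<'E'
from h import *
c=shot("side");cv2.imwrite("pics/side7.png",cv2.resize(c["color"][130:350,180:420],None,fx=2.7,fy=2.7))
E
```

```text
time: 20.3
position: [0.6508, 0.3084, 0.1353]
tool_rot: [0.701, 0.713, 0.0, 0.0]
ft_force: [-0.1, 0.3, 0.7]
grip_width: 0.0003
grip_force: 0.1
```

View pics/side7.png

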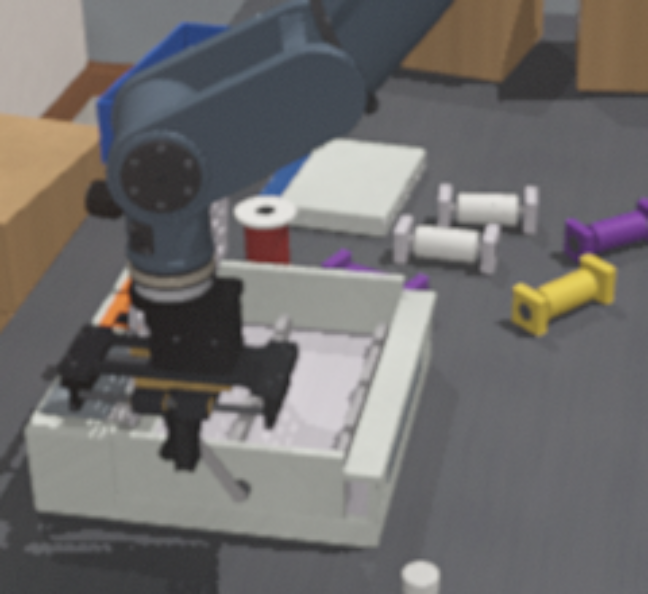

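The guard is still up and hidden behind the wrist. I'll push a bit more.

```bash
python3 -m pendant '[{"jaw":0,"linear":[0,0.3,0],"twist":0},{"jaw":0,"linear":[0,0.3,0],"twist":0},{"jaw":0,"linear":[0,0,0],"twist":0}]'; python3 -m pendant '[{"jaw":0,"linear":[0,0.3,0],"twist":0},{"jaw":0,"linear":[0,0.3,0],"twist":0},{"jaw":0,"linear":[0,0,0],"twist":0}]'
```

```text
time: 20.6
position: [0.6562, 0.3085, 0.1349]
tool_rot: [0.701, 0.713, -0.0, -0.0]
ft_force: [-1.4, -0.5, -0.8]
grip_width: 0.0001
grip_force: 0.5
time: 20.85
position: [0.6569, 0.3085, 0.1347]
tool_rot: [0.701, 0.713, -0.005, -0.004]
ft_force: [-11.7, -0.5, 5.3]
grip_width: 0.0004
grip_force: 5.6
```

```bash
python3 -m pendant '[{"jaw":0,"linear":[0,-1,0],"twist":0},{"jaw":0,"linear":[0,-3,0],"twist":0},{"jaw":0,"linear":[0,0,-4],"twist":0},{"jaw":0,"linear":[0,0,-4],"twist":0},{"jaw":0,"linear":[0,-3,-2],"twist":0},{"jaw":0,"linear":[0,-3,-2],"twist":0},{"jaw":0,"linear":[-4,0,0],"twist":0},{"jaw":0,"linear":[-4,0,0],"twist":0},{"jaw":0,"linear":[-4,0,0],"twist":0},{"jaw":0,"linear":[0,0,0],"twist":0},{"jaw":0,"linear":[0,0,0],"twist":0}]'
python3 - <<'E'
exec(open("k.py").read())
c=shot("side")
P=pts(c);hsv=cv2.cvtColor(c["color"],cv2.COLOR_BGR2HSV)
X,Y,Z=P[...,0],P[...,1],P[...,2]
m=((X>.3)&(X<.7)&(Y<-.15)&(Y>-.6)&(Z>.006)&(Z<.06)&(hsv[...,1]<60)&(hsv[...,2]>120)).astype(np.uint8)
k,l,st,ce=cv2.connectedComponentsWithStats(m)
for i in range(1,k):
    if st[i,4]>30:
        q=P[l==i];print(st[i],np.percentile(q,[2,50,98],axis=0).round(3).tolist())
cv2.imwrite("pics/side8.png",cv2.resize(c["color"][130:350,180:420],None,fx=2.7,fy=2.7))
E
```

```text
time: 21.77
position: [0.5656, 0.1851, 0.2563]
tool_rot: [0.702, 0.712, 0.001, 0.001]
ft_force: [0.6, 0.1, 0.1]
grip_width: 0.0006
grip_force: 0.0
knob scene 88 [[0.669, 0.277, 0.126], [0.676, 0.296, 0.132], [0.681, 0.313, 0.135]]
handle scene 13 [0.657 0.163 0.334]
knob side 78 [[0.664, 0.278, 0.124], [0.669, 0.3, 0.132], [0.675, 0.317, 0.136]]
handle side 87 [0.726 0.102 0.337]
[317 183  20   7  86] [[0.585, -0.546, 0.024], [0.624, -0.522, 0.031], [0.653, -0.496, 0.037]]
[326 198  53  32 772] [[0.423, -0.407, 0.009], [0.495, -0.316, 0.031], [0.569, -0.273, 0.046]]
[308 203  17   7  81] [[0.597, -0.386, 0.024], [0.622, -0.361, 0.03], [0.647, -0.34, 0.037]]
[307 213  17   4  40] [[0.599, -0.349, 0.006], [0.62, -0.342, 0.011], [0.651, -0.332, 0.017]]
```

View pics/side8.png

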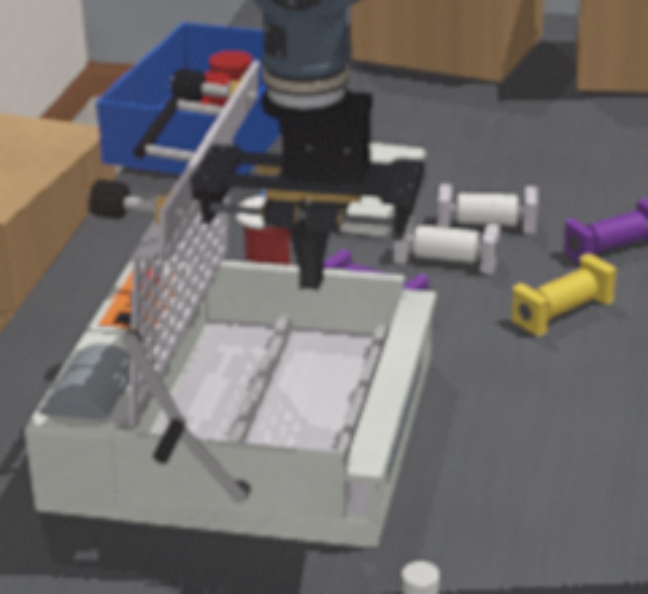

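The knee is now over centre: the knob moved 17 mm back to its stop and the guard stands free. Next I look at the rollers from above.

```bash
python3 -m pendant '[{"jaw":1,"linear":[-3.62,-0.61,-1.33],"twist":0},{"jaw":1,"linear":[-3.62,-0.61,-1.33],"twist":0},{"jaw":1,"linear":[-3.62,-0.61,-1.33],"twist":0},{"jaw":1,"linear":[-3.62,-0.61,-1.33],"twist":0},{"jaw":1,"linear":[-3.62,-0.61,-1.33],"twist":0},{"jaw":1,"linear":[-3.62,-0.61,-1.33],"twist":0},{"jaw":1,"linear":[-3.62,-0.61,-1.33],"twist":0},{"jaw":1,"linear":[-3.62,-0.61,-1.33],"twist":0},{"jaw":1,"linear":[-3.62,-0.61,-1.33],"twist":0},{"jaw":1,"linear":[-3.62,-0.61,-1.33],"twist":0},{"jaw":1,"linear":[-3.62,-0.61,-1.33],"twist":0},{"jaw":1,"linear":[-3.62,-0.61,-1.33],"twist":0}]'
python3 -m pendant '[{"jaw":1,"linear":[0,0,0],"twist":0},{"jaw":1,"linear":[0,0,0],"twist":0}]'
cat > r.py <<'E'
from h import *
import sys
def rollers(c,box=(.3,.85,-.6,-.12)):
    P=pts(c);hsv=cv2.cvtColor(c["color"],cv2.COLOR_BGR2HSV);X,Y,Z=P[...,0],P[...,1],P[...,2]
    m=((X>box[0])&(X<box[1])&(Y>box[2])&(Y<box[3])&(Z>.012)&(Z<.055)&(hsv[...,1]<70)&(hsv[...,2]>90)).astype(np.uint8)
    k,l,st,ce=cv2.connectedComponentsWithStats(m)
    for i in range(1,k):
        if st[i,4]>200:
            q=P[l==i];t=q[q[:,2]>.03]
            r=cv2.minAreaRect(q[:,:2].astype(np.float32));print(st[i],"rect",np.round(r[0],4),np.round(r[1],3),round(r[2],1),"top",cv2.minAreaRect(t[:,:2].astype(np.float32)) if len(t)>5 else 0,"zmax",np.percentile(q[:,2],95).round(3))
c=shot("wrist")
rollers(c)
if len(sys.argv)>1: cv2.imwrite(sys.argv[1],c["color"])
E
python3 r.py pics/w9.png
```

```text
time: 22.92
position: [0.4993, -0.2491, 0.4158]
tool_rot: [0.7, 0.714, 0.0, 0.0]
ft_force: [0.1, 0.4, -0.4]
grip_width: 0.0727
grip_force: 0.0
time: 23.08
position: [0.4997, -0.2497, 0.4154]
tool_rot: [0.701, 0.713, 0.0, 0.001]
ft_force: [0.4, -0.4, 0.1]
grip_width: 0.0837
grip_force: 0.0
[ 296  198   90   40 2220] rect [ 0.5192 -0.2992] [0.044 0.12 ] 88.1 top ((0.5192319750785828, -0.2992628812789917), (0.04419970139861107, 0.11991311609745026), 88.0688705444336) zmax 0.045
[ 379  243  134  104 7192] rect [ 0.6791 -0.4326] [0.173 0.171] 85.4 top ((0.6710618734359741, -0.42766106128692627), (0.16102999448776245, 0.1505804806947708), 85.7568588256836) zmax 0.032
[ 271  261   86   43 2022] rect [ 0.4837 -0.397 ] [0.121 0.045] 6.6 top ((0.483652263879776, -0.39700251817703247), (0.1205749362707138, 0.04439285770058632), 6.871701717376709) zmax 0.045
```

View pics/w9.png

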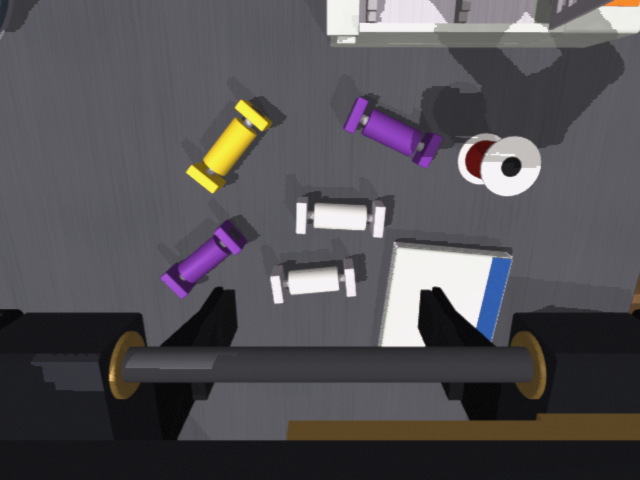

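The wrist view shows two white rollers at (340,216) and (313,280). Their fits are good (44 × 120 mm), so nothing else white is in play. I'll turn the tool about 90° with the camera to the front and go over roller A.

```bash
python3 -m pendant '[{"jaw":1,"linear":[-2.48,0.92,0],"twist":0},{"jaw":1,"linear":[-2.48,0.92,0],"twist":0},{"jaw":1,"linear":[0,0,2],"twist":-7},{"jaw":1,"linear":[0,0,2],"twist":-7},{"jaw":1,"linear":[0,0,2],"twist":-7},{"jaw":1,"linear":[0,0,2],"twist":-7},{"jaw":1,"linear":[0,0,2],"twist":-7},{"jaw":1,"linear":[0,0,2],"twist":-7},{"jaw":1,"linear":[0,0,2],"twist":-7},{"jaw":1,"linear":[0,0,2],"twist":-7},{"jaw":1,"linear":[0,0,2],"twist":-7},{"jaw":1,"linear":[0,0,2],"twist":-7}]'
python3 -m pendant '[{"jaw":1,"linear":[0,0,2],"twist":-7},{"jaw":1,"linear":[0,0,2],"twist":-7},{"jaw":1,"linear":[0,0,0],"twist":-3},{"jaw":1,"linear":[0,0,0],"twist":0},{"jaw":1,"linear":[0,0,0],"twist":0}]'
python3 r.py
```

```text
time: 24.13
position: [0.5187, -0.2948, 0.2135]
tool_rot: [0.16, 0.987, 0.001, -0.001]
ft_force: [-0.0, -0.5, 0.5]
grip_width: 0.0872
grip_force: 0.0
time: 24.55
position: [0.5187, -0.2958, 0.1745]
tool_rot: [0.017, 1.0, 0.0, -0.0]
ft_force: [1.0, 1.5, -0.6]
grip_width: 0.087
grip_force: 0.0
[ 128   99  108  175 8133] rect [ 0.483 -0.397] [0.12  0.044] 6.8 top ((0.4829861521720886, -0.3970315158367157), (0.12022249400615692, 0.04386066645383835), 6.7688374519348145) zmax 0.045
[ 290  149   64  160 7544] rect [ 0.518  -0.2992] [0.044 0.12 ] 88.2 top ((0.5180706977844238, -0.2991885244846344), (0.043968647718429565, 0.11945504695177078), 88.15156555175781) zmax 0.045
[  43  308  147   39 1439] rect [ 0.6011 -0.4798] [0.122 0.025] 85.6 top ((0.6041561365127563, -0.4393264353275299), (0.031793806701898575, 0.021846402436494827), 88.1423568725586) zmax 0.031
[ 226  315   53   32 1435] rect [ 0.6094 -0.3601] [0.043 0.027] 76.3 top ((0.6083736419677734, -0.36317628622055054), (0.0406329408288002, 0.018507348373532295), 88.07917022705078) zmax 0.031
[ 172  383  107   57 5085] rect [ 0.685  -0.3905] [0.095 0.076] 79.3 top ((0.6835346817970276, -0.39593037962913513), (0.09435027837753296, 0.06213485077023506), 88.19221496582031) zmax 0.031
```

```bash
python3 -m pendant '[{"jaw":0.8,"linear":[0.05,-0.33,2],"twist":0},{"jaw":0.8,"linear":[0,0,3.2],"twist":0},{"jaw":0.8,"linear":[0,0,3.2],"twist":0},{"jaw":0.8,"linear":[0,0,3.2],"twist":0},{"jaw":0.8,"linear":[0,0,2.5],"twist":0},{"jaw":0.8,"linear":[0,0,1],"twist":0},{"jaw":0.8,"linear":[0,0,0],"twist":0},{"jaw":0,"linear":[0,0,0],"twist":0},{"jaw":0,"linear":[0,0,0],"twist":0},{"jaw":0,"linear":[0,0,0],"twist":0},{"jaw":0,"linear":[0,0,0],"twist":0},{"jaw":0,"linear":[0,0,0],"twist":0}]' 30
python3 -m pendant '[{"jaw":0,"linear":[0,0,0],"twist":0},{"jaw":0,"linear":[0,0,0],"twist":0}]'
```

```text
time: 25.6
position: [0.518, -0.3017, 0.0253]
tool_rot: [0.017, 1.0, -0.001, 0.001]
ft_force: [0.3, 0.5, -0.2]
grip_width: 0.0443
grip_force: 0.0
time: 25.77
position: [0.5176, -0.301, 0.0247]
tool_rot: [0.018, 1.0, 0.0, 0.0]
ft_force: [-0.3, 2.5, 5.0]
grip_width: 0.0351
grip_force: 30.0
```

```bash
python3 -m pendant '[{"jaw":0,"linear":[0,0,-2],"twist":0},{"jaw":0,"linear":[0,0,-3.5],"twist":0},{"jaw":0,"linear":[0,0,-3.7],"twist":0},{"jaw":0,"linear":[0,0,-3.7],"twist":0},{"jaw":0,"linear":[0,0,0],"twist":-2.6},{"jaw":0,"linear":[0,0,0],"twist":0}]'
python3 -m pendant '[{"jaw":0,"linear":[-0.79,3.46,-1],"twist":0},{"jaw":0,"linear":[-0.79,3.46,-1],"twist":0},{"jaw":0,"linear":[-0.79,3.46,-1],"twist":0},{"jaw":0,"linear":[-0.79,3.46,-1],"twist":0},{"jaw":0,"linear":[-0.79,3.46,-1],"twist":0},{"jaw":0,"linear":[-0.79,3.46,-1],"twist":0},{"jaw":0,"linear":[-0.79,3.46,-1],"twist":0},{"jaw":0,"linear":[-0.79,3.46,-1],"twist":0},{"jaw":0,"linear":[-0.79,3.46,-1],"twist":0},{"jaw":0,"linear":[0,0,0],"twist":0},{"jaw":0,"linear":[0,0,0],"twist":0}]'
cat > bay.py <<'E'
from h import *
for n in ["wrist","side"]:
    c=shot(n);P=pts(c);X,Y,Z=P[...,0],P[...,1],P[...,2]
    if n=="wrist":cv2.imwrite("pics/w10.png",c["color"])
    m=((X>.5)&(X<.7)&(Y>-.065)&(Y<.24)&(Z>.0535)&(Z<.063)).astype(np.uint8)
    k,l,st,ce=cv2.connectedComponentsWithStats(m)
    for i in range(1,k):
        if st[i,4]>(15 if n=="wrist" else 4):
            q=P[l==i];print(n,st[i].tolist(),"c",((q.max(0)+q.min(0))/2).round(4),"ext",np.ptp(q,axis=0).round(3))
    for lo,hi,nm in((.094,.106,"wall"),(.078,.088,"ledge")):
        m=(X>.48)&(X<.72)&(Y>-.09)&(Y<.27)&(Z>lo)&(Z<hi);q=P[m]
        if len(q)>20: print(n,nm,len(q),np.percentile(q,[.5,50,99.5],axis=0).round(4).tolist())
E
python3 bay.py
```

```text
time: 26.27
position: [0.5185, -0.3022, 0.1555]
tool_rot: [-0.006, 1.0, -0.002, 0.002]
ft_force: [0.0, 0.0, -1.8]
grip_width: 0.0352
grip_force: 30.0
time: 27.18
position: [0.5845, 0.013, 0.2416]
tool_rot: [-0.007, 1.0, 0.0, -0.001]
ft_force: [0.4, -0.2, -2.3]
grip_width: 0.0353
grip_force: 30.0
wrist [253, 169, 37, 13, 411] c [ 0.5476 -0.0342  0.0572] ext [0.011 0.03  0.007]
wrist [349, 169, 36, 13, 319] c [0.5462 0.0458 0.0579] ext [0.01  0.03  0.004]
wrist [443, 169, 39, 13, 487] c [0.5452 0.1256 0.0569] ext [0.011 0.031 0.007]
wrist [537, 169, 41, 13, 500] c [0.544  0.2055 0.057 ] ext [0.011 0.031 0.007]
wrist [259, 285, 25, 12, 140] c [ 0.6536 -0.0368  0.0568] ext [0.011 0.022 0.006]
wrist [372, 284, 8, 6, 36] c [0.6483 0.0586 0.0565] ext [0.003 0.007 0.005]
wrist [433, 284, 35, 13, 408] c [0.6509 0.1271 0.057 ] ext [0.011 0.031 0.007]
wrist [519, 284, 37, 13, 418] c [0.6496 0.207  0.0568] ext [0.011 0.031 0.007]
wrist wall 4484 [[0.5317, -0.079, 0.0941], [0.6028, 0.2429, 0.0997], [0.7184, 0.2639, 0.1017]]
wrist ledge 22904 [[0.4935, -0.0781, 0.0785], [0.5136, 0.0944, 0.083], [0.6775, 0.2457, 0.0876]]
side [281, 246, 6, 7, 28] c [ 0.6521 -0.0329  0.0576] ext [0.011 0.04  0.007]
side [318, 249, 5, 8, 24] c [ 0.5458 -0.0301  0.0583] ext [0.012 0.039 0.007]
side [275, 261, 6, 9, 32] c [0.6502 0.051  0.0576] ext [0.011 0.035 0.007]
side [313, 264, 5, 9, 29] c [0.5455 0.0455 0.0582] ext [0.011 0.041 0.009]
side [267, 277, 7, 9, 36] c [0.6494 0.1293 0.0575] ext [0.011 0.032 0.007]
side [307, 281, 6, 9, 33] c [0.544  0.1297 0.0577] ext [0.011 0.033 0.008]
side wall 479 [[0.5272, -0.0823, 0.0941], [0.6197, 0.2446, 0.0988], [0.7185, 0.2678, 0.1047]]
side ledge 1356 [[0.4923, -0.0784, 0.0781], [0.5181, 0.1187, 0.0831], [0.7168, 0.2671, 0.0879]]
```

View pics/w10.png

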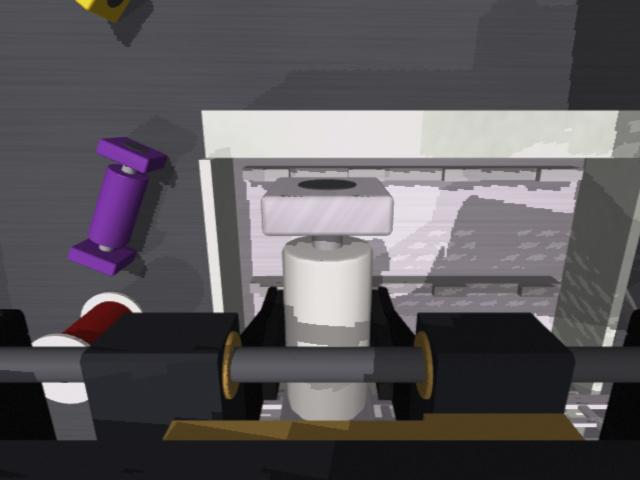

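The wrist view shows the bay with the roller held at (327,210) and the front lugs along row 175. I'll line up over station 1 and go down to just above the lugs to compare.

```bash
python3 -m pendant '[{"jaw":0,"linear":[-1.48,-0.77,1],"twist":0},{"jaw":0,"linear":[0,0,3],"twist":0},{"jaw":0,"linear":[0,0,3],"twist":0},{"jaw":0,"linear":[0,0,3],"twist":0},{"jaw":0,"linear":[0,0,2.6],"twist":0},{"jaw":0,"linear":[0,0,1],"twist":0},{"jaw":0,"linear":[0,0,0],"twist":0},{"jaw":0,"linear":[0,0,0],"twist":0}]'
cat > al.py <<'E'
from h import *
c=shot("wrist");P=pts(c);X,Y,Z=P[...,0],P[...,1],P[...,2]
p=robot.get_obs()["position"];print(p)
m=((X>.52)&(X<.7)&(Y>-.065)&(Y<.24)&(Z>.0535)&(Z<.063)).astype(np.uint8)
k,l,st,ce=cv2.connectedComponentsWithStats(m)
for i in range(1,k):
    if st[i,4]>15:
        q=P[l==i];print("lug",st[i].tolist(),((q.max(0)+q.min(0))/2).round(4),np.ptp(q,axis=0).round(3))
m=(abs(X-p[0])<.08)&(abs(Y-p[1])<.035)&(abs(Z-(p[2]+.019))<.005)&(X<p[0]-.03)
q=P[m];print("block",len(q),np.percentile(q,[1,99],axis=0).round(4).tolist(),(q[:,:2].max(0)/2+q[:,:2].min(0)/2).round(4))
E
python3 al.py
```

```text
time: 27.95
position: [0.5999, 0.0023, 0.1066]
tool_rot: [-0.004, 1.0, 0.0, -0.001]
ft_force: [-0.2, -0.1, -0.9]
grip_width: 0.035
grip_force: 30.0
[0.60090868 0.00242655 0.10774231]
lug [222, 171, 63, 22, 1131] [ 0.5476 -0.0345  0.0569] [0.011 0.03  0.007]
lug [384, 170, 63, 22, 1289] [0.5463 0.0456 0.0568] [0.01  0.03  0.006]
lug [541, 170, 69, 21, 1377] [0.5451 0.1252 0.0568] [0.01  0.031 0.007]
block 5599 [[0.5407, -0.0189, 0.1219], [0.5681, 0.0235, 0.1272]] [0.5556 0.0023]
```

```bash
python3 -m pendant '[{"jaw":0,"linear":[0.08,0.33,0],"twist":-0.3},{"jaw":0,"linear":[0,0,0],"twist":0},{"jaw":0,"linear":[0,0,0],"twist":0}]'; python3 al.py
```

```text
time: 28.25
position: [0.6, 0.0069, 0.1085]
tool_rot: [-0.008, 1.0, -0.0, 0.001]
ft_force: [0.3, 0.1, -1.8]
grip_width: 0.0354
grip_force: 30.0
[0.59987551 0.00685978 0.10823121]
lug [215, 169, 62, 22, 1235] [ 0.5475 -0.0345  0.0569] [0.01  0.03  0.007]
lug [375, 170, 62, 22, 1193] [0.5463 0.0456 0.0569] [0.01  0.031 0.007]
lug [530, 170, 69, 22, 1386] [0.5452 0.1254 0.0568] [0.011 0.032 0.007]
block 5988 [[0.5406, -0.0147, 0.1225], [0.5692, 0.0276, 0.129]] [0.555  0.0064]
```

```bash
python3 -m pendant '[{"jaw":0,"linear":[0,-0.07,1],"twist":0},{"jaw":0,"linear":[0,0,1],"twist":0},{"jaw":0,"linear":[0,0,0.8],"twist":0},{"jaw":0,"linear":[0,0,0.4],"twist":0},{"jaw":0,"linear":[0,0,0],"twist":0},{"jaw":0,"linear":[0,0,0],"twist":0}]'
```

```text
time: 28.8
position: [0.5983, 0.0062, 0.0746]
tool_rot: [-0.008, 1.0, 0.0, -0.001]
ft_force: [-2.3, 1.3, 2.1]
grip_width: 0.0352
grip_force: 30.0
```

```bash
python3 -m pendant '[{"jaw":0.6,"linear":[0,0,0],"twist":0},{"jaw":0.6,"linear":[0,0,0],"twist":0},{"jaw":0.6,"linear":[0,0,0],"twist":0},{"jaw":0.6,"linear":[0,0,-2],"twist":0},{"jaw":0.6,"linear":[0,0,-4],"twist":0},{"jaw":0.6,"linear":[0,0,-4],"twist":0},{"jaw":0.6,"linear":[0,0,-4],"twist":0},{"jaw":0.6,"linear":[0,0,0],"twist":0}]'
python3 -m pendant '[{"jaw":1,"linear":[1.01,-3.34,0],"twist":0},{"jaw":1,"linear":[1.01,-3.34,0],"twist":0},{"jaw":1,"linear":[1.01,-3.34,0],"twist":0},{"jaw":1,"linear":[1.01,-3.34,0],"twist":0},{"jaw":1,"linear":[1.01,-3.34,0],"twist":0},{"jaw":1,"linear":[1.01,-3.34,0],"twist":0},{"jaw":1,"linear":[1.01,-3.34,0],"twist":0},{"jaw":1,"linear":[1.01,-3.34,0],"twist":0},{"jaw":1,"linear":[1.01,-3.34,0],"twist":0},{"jaw":1,"linear":[1.01,-3.34,0],"twist":0},{"jaw":1,"linear":[1.01,-3.34,0],"twist":0},{"jaw":1,"linear":[1.01,-3.34,0],"twist":0}]'
python3 -m pendant '[{"jaw":1,"linear":[0,0,2],"twist":-5.8},{"jaw":1,"linear":[0,0,0],"twist":0},{"jaw":1,"linear":[0,0,0],"twist":0}]'
python3 r.py|head -3;python3 bay.py|grep side
```

```text
time: 29.47
position: [0.6048, 0.0052, 0.2234]
tool_rot: [-0.008, 1.0, -0.002, 0.009]
ft_force: [0.9, 0.2, 0.5]
grip_width: 0.0521
grip_force: 0.0
time: 30.47
position: [0.4838, -0.3984, 0.2146]
tool_rot: [-0.008, 1.0, -0.0, 0.0]
ft_force: [0.4, -0.3, 0.0]
grip_width: 0.087
grip_force: 0.0
time: 30.72
position: [0.4834, -0.3958, 0.1935]
tool_rot: [-0.057, 0.998, 0.002, -0.001]
ft_force: [0.1, 0.3, 0.3]
grip_width: 0.0871
grip_force: 0.0
[413  53  19  21 248] rect [ 0.355  -0.3398] [0.01  0.013] 41.1 top 0 zmax 0.029
[ 294  147   60  151 6746] rect [ 0.4823 -0.3974] [0.12  0.044] 6.9 top ((0.4824521839618683, -0.39735984802246094), (0.11987777799367905, 0.04391927272081375), 6.866657733917236) zmax 0.045
[150 309  40  38 784] rect [ 0.5928 -0.5326] [0.022 0.04 ] 44.6 top ((0.5965845584869385, -0.5335590839385986), (0.01682063192129135, 0.032731927931308746), 48.56459045410156) zmax 0.031
side [285, 246, 2, 4, 7] c [ 0.6508 -0.0406  0.0575] ext [0.006 0.024 0.005]
side [275, 255, 10, 14, 57] c [0.6505 0.0323 0.0579] ext [0.015 0.066 0.009]
side [313, 257, 9, 15, 51] c [0.5443 0.0312 0.0582] ext [0.013 0.068 0.009]
side [267, 277, 7, 9, 34] c [0.6501 0.1275 0.0582] ext [0.011 0.036 0.009]
side [307, 281, 6, 8, 32] c [0.543  0.1277 0.0576] ext [0.01  0.03  0.008]
side wall 542 [[0.5271, -0.0814, 0.094], [0.6183, 0.2431, 0.0982], [0.7194, 0.2681, 0.1051]]
side ledge 1533 [[0.4923, -0.0778, 0.0781], [0.5218, 0.0875, 0.0831], [0.717, 0.2675, 0.0879]]
```

```bash
python3 -m pendant '[{"jaw":0.8,"linear":[0.15,-0.22,3],"twist":0},{"jaw":0.8,"linear":[0,0,3.5],"twist":0},{"jaw":0.8,"linear":[0,0,3.5],"twist":0},{"jaw":0.8,"linear":[0,0,3.5],"twist":0},{"jaw":0.8,"linear":[0,0,2.4],"twist":0},{"jaw":0.8,"linear":[0,0,1],"twist":0},{"jaw":0.8,"linear":[0,0,0],"twist":0},{"jaw":0,"linear":[0,0,0],"twist":0},{"jaw":0,"linear":[0,0,0],"twist":0},{"jaw":0,"linear":[0,0,0],"twist":0},{"jaw":0,"linear":[0,0,0],"twist":0},{"jaw":0,"linear":[0,0,0],"twist":0}]' 30
python3 -m pendant '[{"jaw":0,"linear":[0,0,0],"twist":0},{"jaw":0,"linear":[0,0,0],"twist":0},{"jaw":0,"linear":[0,0,0],"twist":0}]'
```

```text
time: 31.87
position: [0.4838, -0.3997, 0.0274]
tool_rot: [-0.058, 0.998, -0.001, 0.001]
ft_force: [-0.4, -0.3, 0.5]
grip_width: 0.0443
grip_force: 0.0
time: 32.12
position: [0.4833, -0.3988, 0.0267]
tool_rot: [-0.058, 0.998, 0.0, 0.0]
ft_force: [-1.3, 2.1, 5.7]
grip_width: 0.0353
grip_force: 30.0
```

```bash
python3 -m pendant '[{"jaw":0,"linear":[0,0,-2],"twist":0},{"jaw":0,"linear":[0,0,-3.5],"twist":0},{"jaw":0,"linear":[0,0,-3.7],"twist":0},{"jaw":0,"linear":[0,0,-3.7],"twist":0},{"jaw":0,"linear":[0,0,-2],"twist":5.7},{"jaw":0,"linear":[-0.88,3.45,0],"twist":0},{"jaw":0,"linear":[-0.88,3.45,0],"twist":0},{"jaw":0,"linear":[-0.88,3.45,0],"twist":0},{"jaw":0,"linear":[-0.88,3.45,0],"twist":0},{"jaw":0,"linear":[-0.88,3.45,0],"twist":0}]'
python3 -m pendant '[{"jaw":0,"linear":[-0.88,3.45,0],"twist":0},{"jaw":0,"linear":[-0.88,3.45,0],"twist":0},{"jaw":0,"linear":[-0.88,3.45,0],"twist":0},{"jaw":0,"linear":[-0.88,3.45,0],"twist":0},{"jaw":0,"linear":[-0.88,3.45,0],"twist":0},{"jaw":0,"linear":[-0.88,3.45,0],"twist":0},{"jaw":0,"linear":[-0.88,3.45,0],"twist":0},{"jaw":0,"linear":[-0.88,3.45,0],"twist":0},{"jaw":0,"linear":[-0.88,3.45,0],"twist":0},{"jaw":0,"linear":[0,0,0],"twist":0},{"jaw":0,"linear":[0,0,0],"twist":0}]'
```

```text
time: 32.95
position: [0.5237, -0.2242, 0.1744]
tool_rot: [-0.008, 1.0, 0.0, -0.0]
ft_force: [0.7, 0.9, -1.8]
grip_width: 0.0351
grip_force: 30.0
time: 33.87
position: [0.5976, 0.088, 0.1742]
tool_rot: [-0.011, 1.0, -0.0, -0.0]
ft_force: [-1.0, -0.8, -2.2]
grip_width: 0.0353
grip_force: 30.0
```

```bash
python3 -m pendant '[{"jaw":0,"linear":[0,-0.1,2.5],"twist":0},{"jaw":0,"linear":[0,0,2.5],"twist":0},{"jaw":0,"linear":[0,0,1.5],"twist":0},{"jaw":0,"linear":[0,0,0],"twist":0},{"jaw":0,"linear":[0,0,0],"twist":0},{"jaw":0,"linear":[0,0,0],"twist":0}]'; python3 al.py
```

```text
time: 34.37
position: [0.5986, 0.084, 0.1106]
tool_rot: [-0.008, 1.0, -0.0, 0.001]
ft_force: [0.1, -0.5, -1.1]
grip_width: 0.035
grip_force: 30.0
[0.59892665 0.08423282 0.11111801]
lug [130, 164, 91, 30, 295] [0.5456 0.0071 0.0583] [0.014 0.043 0.009]
lug [61, 169, 49, 22, 595] [ 0.5478 -0.0383  0.0567] [0.011 0.024 0.006]
lug [222, 170, 61, 21, 1068] [0.5465 0.0455 0.0568] [0.01  0.03  0.007]
lug [380, 170, 62, 22, 1193] [0.5452 0.1256 0.0568] [0.01  0.031 0.007]
lug [533, 170, 69, 22, 1340] [0.5441 0.2052 0.0567] [0.011 0.031 0.006]
lug [179, 211, 18, 4, 46] [0.5631 0.0122 0.0598] [0.001 0.011 0.006]
block 5214 [[0.538, 0.0623, 0.1255], [0.5516, 0.1047, 0.1292]] [0.5526 0.0836]
```

```bash
python3 -m pendant '[{"jaw":0,"linear":[-0.05,0.19,0.5],"twist":0},{"jaw":0,"linear":[0,0,0],"twist":0},{"jaw":0,"linear":[0,0,0],"twist":0}]'; python3 al.py|grep -E "block|\[0"
```

```text
time: 34.67
position: [0.5985, 0.0871, 0.1054]
tool_rot: [-0.009, 1.0, -0.0, 0.0]
ft_force: [-0.4, -0.0, -2.2]
grip_width: 0.0353
grip_force: 30.0
[0.5985217  0.08708238 0.10535472]
lug [118, 165, 93, 30, 341] [0.5455 0.0073 0.0582] [0.014 0.042 0.009]
lug [48, 170, 50, 22, 570] [ 0.5476 -0.0382  0.0566] [0.01  0.023 0.006]
lug [213, 171, 63, 22, 1244] [0.5465 0.0455 0.0569] [0.011 0.03  0.007]
lug [376, 171, 63, 23, 1167] [0.5452 0.1256 0.0567] [0.011 0.03  0.006]
lug [533, 172, 70, 22, 1392] [0.5441 0.2055 0.0571] [0.011 0.031 0.007]
lug [169, 214, 22, 4, 52] [0.5632 0.0134 0.06  ] [0.001 0.012 0.006]
block 5273 [[0.5379, 0.0652, 0.1198], [0.5516, 0.1077, 0.124]] [0.5525 0.0865]
```

```bash
python3 -m pendant '[{"jaw":0,"linear":[0,-0.08,1],"twist":0},{"jaw":0,"linear":[0,0,1],"twist":0},{"jaw":0,"linear":[0,0,0.6],"twist":0},{"jaw":0,"linear":[0,0,0.3],"twist":0},{"jaw":0,"linear":[0,0,0],"twist":0},{"jaw":0,"linear":[0,0,0],"twist":0}]'
```

```text
time: 35.22
position: [0.5975, 0.0861, 0.0763]
tool_rot: [-0.009, 1.0, -0.0, -0.001]
ft_force: [-3.0, 0.3, 6.7]
grip_width: 0.0352
grip_force: 30.0
```

```bash
python3 -m pendant '[{"jaw":0.6,"linear":[0,0,0],"twist":0},{"jaw":0.6,"linear":[0,0,0],"twist":0},{"jaw":0.6,"linear":[0,0,0],"twist":0},{"jaw":0.6,"linear":[0,0,-2],"twist":0},{"jaw":0.6,"linear":[0,0,-4],"twist":0},{"jaw":0.6,"linear":[0,0,-4],"twist":0},{"jaw":0.6,"linear":[2,0,-3.5],"twist":0},{"jaw":0.6,"linear":[3,0,-2],"twist":0},{"jaw":0.6,"linear":[3,0,-2],"twist":0},{"jaw":0.6,"linear":[0,0,0],"twist":0},{"jaw":0.6,"linear":[0,0,0],"twist":0},{"jaw":0.6,"linear":[0,0,0],"twist":0}]'
python3 - <<'E'
from h import *
for n in ["wrist","side"]:
    c=shot(n);P=pts(c);X,Y,Z=P[...,0],P[...,1],P[...,2]
    cv2.imwrite(f"pics/{n}11.png",c["color"] if n=="wrist" else cv2.resize(c["color"][130:350,180:420],None,fx=2.7,fy=2.7))
    for x0,y0 in((.5998,.0066),(.5986,.0865)):
        m=(abs(X-x0)<.08)&(abs(Y-y0)<.036)&(Z>.085)&(Z<.101);q=P[m]
        if len(q)>10:
            print(n,len(q),cv2.minAreaRect(q[:,:2].astype(np.float32)),"blocks z",np.percentile(q[:,2],[5,50,95]).round(4),[ (np.median(q[s,1]).round(4),q[s,2].max().round(4)) for s in (q[:,0]<x0-.046,q[:,0]>x0+.046) if s.any()])
exec(open("k.py").read())
c=shot("scene");P=pts(c);hsv=cv2.cvtColor(c["color"],cv2.COLOR_BGR2HSV)
for n in("scene","side"):
    c=shot(n);P=pts(c);hsv=cv2.cvtColor(c["color"],cv2.COLOR_BGR2HSV)
    m=((P[...,2]>.015)&(P[...,2]<.06)&(hsv[...,1]<60)&(hsv[...,2]>110)&(P[...,0]>-.2)&(P[...,0]<1.1)&(abs(P[...,1])<.75)).astype(np.uint8)
    k,l,st,_=cv2.connectedComponentsWithStats(m)
    for i in range(1,k):
        if st[i,4]>50:print(n,st[i].tolist(),np.median(P[l==i],0).round(3))
E
```

```text
time: 36.22
position: [0.5192, 0.0847, 0.2509]
tool_rot: [-0.009, 1.0, -0.0, 0.001]
ft_force: [-0.1, -0.7, -0.5]
grip_width: 0.0522
grip_force: 0.0
wrist 2049 ((0.56086266040802, 0.015704341232776642), (0.09279695898294449, 0.06363427639007568), 12.53201675415039) blocks z [0.0859 0.09   0.0948] [(np.float64(0.0068), np.float64(0.0964))]
wrist 508 ((0.6760322451591492, 0.08471335470676422), (0.043762970715761185, 0.004956671502441168), 89.93386840820312) blocks z [0.0861 0.0954 0.0986] [(np.float64(0.0852), np.float64(0.1))]
side 248 ((0.5892403721809387, 0.004676969721913338), (0.05810186266899109, 0.13701249659061432), 89.43204498291016) blocks z [0.0855 0.09   0.0956] [(np.float64(0.0109), np.float64(0.0975)), (np.float64(0.0158), np.float64(0.0983))]
side 81 ((0.5989524126052856, 0.0921006128191948), (0.1589837223291397, 0.05679694935679436), 0.13802248239517212) blocks z [0.0853 0.0883 0.1   ] [(np.float64(0.0897), np.float64(0.0883)), (np.float64(0.087), np.float64(0.1009))]
knob scene 91 [[0.669, 0.278, 0.127], [0.676, 0.296, 0.132], [0.681, 0.314, 0.135]]
handle scene 3 [0.72
[... 196 characters left out ...]
5, 263, 49, 54, 1414] [0.552 0.143 0.031]
scene [242, 267, 67, 70, 647] [0.704 0.071 0.03 ]
scene [206, 286, 134, 91, 1271] [0.813 0.25  0.037]
scene [344, 299, 35, 32, 354] [0.553 0.249 0.038]
scene [311, 307, 14, 22, 161] [0.655 0.191 0.04 ]
scene [443, 335, 27, 23, 283] [0.447 0.465 0.039]
scene [258, 415, 109, 65, 3921] [0.878 0.45  0.043]
scene [238, 466, 16, 14, 124] [0.998 0.408 0.043]
side [284, 181, 31, 33, 387] [ 0.706 -0.401  0.03 ]
side [240, 238, 82, 62, 2332] [0.651 0.07  0.033]
side [285, 241, 33, 12, 161] [ 0.61  -0.072  0.053]
side [191, 246, 149, 83, 2054] [0.635 0.251 0.035]
side [27, 333, 143, 129, 9227] [0.876 0.6   0.044]
side [322, 379, 27, 21, 379] [0.416 0.478 0.04 ]
```

View pics/wrist11.png

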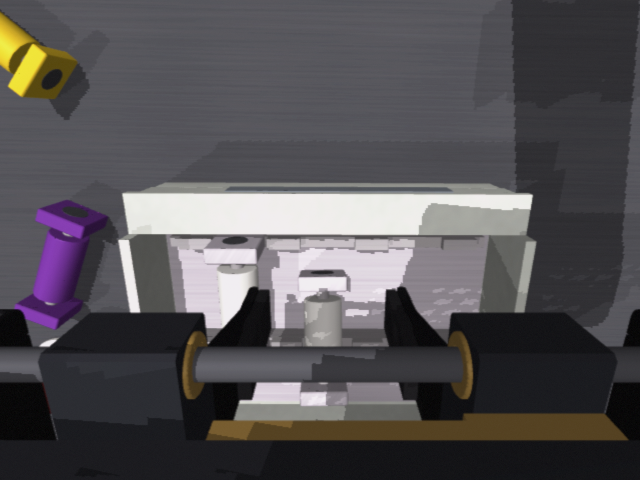

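View pics/side11.png

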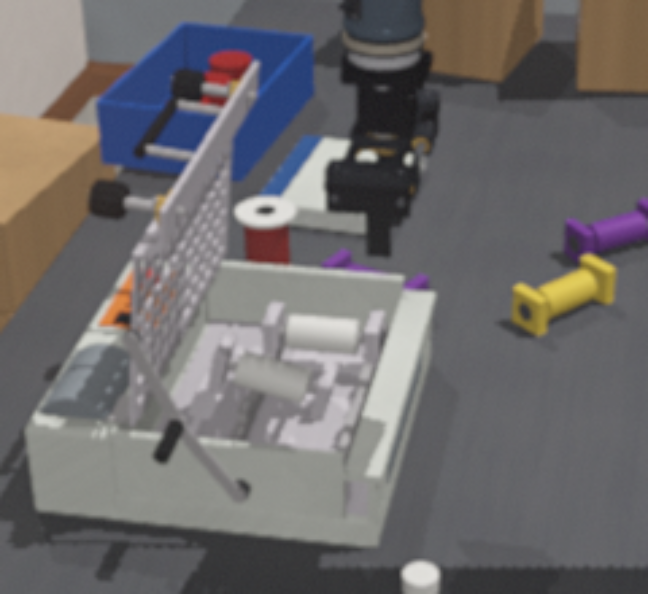

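The wrist view shows roller 1 seated, with its front block at (235,250) in the notch. Roller 2 has been knocked backward: its front block, at (322,280), is off the front rail and its back end sits higher. I'll measure how it lies.

```bash
cat > z.py <<'E'
from h import *
for n in ["wrist","side","scene"]:
    c=shot(n);P=pts(c);X,Y,Z=P[...,0],P[...,1],P[...,2]
    print(n)
    for x in np.arange(.53,.70,.008):
        m=(abs(X-x)<.004)&(Y>.05)&(Y<.125)&(Z>.0635)&(Z<.13);q=P[m]
        if len(q)>3:print(round(x,3),len(q),"zmax",np.percentile(q[:,2],97).round(4),"y",np.percentile(q[:,1],[2,98]).round(4),"ytop",np.median(q[q[:,2]>np.percentile(q[:,2],80)-.001,1]).round(4))
E
python3 z.py
```

```text
wrist
0.53 311 zmax 0.0843 y [0.0512 0.1231] ytop 0.0827
0.57 250 zmax 0.0743 y [0.0612 0.102 ] ytop 0.0855
0.578 453 zmax 0.0761 y [0.0603 0.1022] ytop 0.0826
0.586 120 zmax 0.0764 y [0.0607 0.1014] ytop 0.0773
0.594 140 zmax 0.0753 y [0.069  0.0957] ytop 0.0815
0.602 318 zmax 0.0767 y [0.0662 0.0976] ytop 0.082
0.61 324 zmax 0.0789 y [0.0661 0.0988] ytop 0.0822
0.618 331 zmax 0.0804 y [0.0652 0.1   ] ytop 0.0831
0.626 335 zmax 0.0823 y [0.0653 0.1001] ytop 0.0833
0.634 249 zmax 0.0836 y [0.0653 0.1003] ytop 0.083
0.642 16 zmax 0.0757 y [0.0654 0.1005] ytop 0.0686
0.674 615 zmax 0.0987 y [0.0643 0.1053] ytop 0.0861
0.682 506 zmax 0.1006 y [0.0634 0.1053] ytop 0.0853
0.69 44 zmax 0.1006 y [0.0642 0.096 ] ytop 0.0767
side
0.53 10 zmax 0.0856 y [0.0524 0.121 ] ytop 0.089
0.57 21 zmax 0.0769 y [0.0615 0.1068] ytop 0.0882
0.578 39 zmax 0.0779 y [0.0617 0.108 ] ytop 0.0855
0.586 6 zmax 0.0778 y [0.0665 0.1026] ytop 0.0856
0.594 9 zmax 0.0758 y [0.0784 0.0985] ytop 0.0845
0.602 27 zmax 0.078 y [0.0745 0.1024] ytop 0.085
0.61 31 zmax 0.0802 y [0.0755 0.1018] ytop 0.0883
0.618 29 zmax 0.0813
[... 540 characters left out ...]
16
0.57 4 zmax 0.0709 y [0.0894 0.102 ] ytop 0.0984
0.578 17 zmax 0.0759 y [0.0889 0.1044] ytop 0.0965
0.586 7 zmax 0.0763 y [0.0705 0.1033] ytop 0.0991
0.61 12 zmax 0.0741 y [0.0771 0.0977] ytop 0.0886
0.618 9 zmax 0.0822 y [0.0718 0.0973] ytop 0.0845
0.626 4 zmax 0.0807 y [0.084  0.0972] ytop 0.0837
0.634 18 zmax 0.0817 y [0.0709 0.0998] ytop 0.0877
0.65 6 zmax 0.0874 y [0.0807 0.0946] ytop 0.086
0.658 12 zmax 0.0887 y [0.0861 0.1   ] ytop 0.089
0.666 11 zmax 0.0816 y [0.0674 0.1013] ytop 0.0758
0.674 5 zmax 0.0983 y [0.0651 0.0954] ytop 0.0864
0.682 9 zmax 0.0992 y [0.0655 0.1044] ytop 0.09
0.69 37 zmax 0.0978 y [0.0693 0.1072] ytop 0.0832
0.698 6 zmax 0.0787 y [0.0756 0.0902] ytop 0.0806
```

```bash
python3 -m pendant '[{"jaw":0.6,"linear":[-3,-0.12,0],"twist":0},{"jaw":0.6,"linear":[-3,-0.12,0],"twist":0},{"jaw":0.6,"linear":[-2.9,-0.12,1],"twist":0},{"jaw":0.6,"linear":[0,0,3.5],"twist":0},{"jaw":0.6,"linear":[0,0,3.5],"twist":0},{"jaw":0.6,"linear":[0,0,3.5],"twist":0},{"jaw":0.6,"linear":[0,0,3.5],"twist":0},{"jaw":0.6,"linear":[0,0,0],"twist":0},{"jaw":0.6,"linear":[0,0,0],"twist":0}]'
```

```text
time: 37.47
position: [0.6061, 0.0828, 0.0992]
tool_rot: [-0.009, 1.0, 0.0, -0.003]
ft_force: [0.2, -0.3, 1.0]
grip_width: 0.052
grip_force: 0.0
```

```bash
python3 -m pendant '[{"jaw":0.6,"linear":[0,0,2],"twist":0},{"jaw":0.6,"linear":[0,0,1.8],"twist":0},{"jaw":0.6,"linear":[0,0,0],"twist":0},{"jaw":0,"linear":[0,0,0],"twist":0},{"jaw":0,"linear":[0,0,0],"twist":0},{"jaw":0,"linear":[0,0,0],"twist":0},{"jaw":0,"linear":[0,0,0],"twist":0},{"jaw":0,"linear":[0,0,0],"twist":0},{"jaw":0,"linear":[0,0,0],"twist":0}]' 15
python3 -m pendant '[{"jaw":0,"linear":[0,0,-1],"twist":0},{"jaw":0,"linear":[0,0,-1.5],"twist":0},{"jaw":0,"linear":[0,0,-1.5],"twist":0},{"jaw":0,"linear":[0,0,-1],"twist":0},{"jaw":0,"linear":[0,0,0],"twist":0},{"jaw":0,"linear":[0,0,0],"twist":0}]'; python3 z.py | grep -A25 side | grep -B25 scene; python3 z.py|head -20
```

```text
time: 38.22
position: [0.6088, 0.0826, 0.0649]
tool_rot: [-0.009, 1.0, -0.0, 0.002]
ft_force: [-0.9, -0.6, 6.4]
grip_width: 0.0356
grip_force: 15.0
time: 38.72
position: [0.6076, 0.0828, 0.1135]
tool_rot: [-0.009, 1.0, -0.0, 0.0]
ft_force: [-0.9, 0.5, -2.1]
grip_width: 0.0355
grip_force: 15.0
side
0.53 12 zmax 0.0844 y [0.0511 0.1212] ytop 0.0925
0.57 43 zmax 0.1246 y [0.0624 0.1098] ytop 0.0837
0.578 67 zmax 0.1256 y [0.0615 0.1091] ytop 0.0899
0.586 27 zmax 0.1151 y [0.0725 0.1094] ytop 0.0986
0.594 33 zmax 0.1258 y [0.0838 0.1139] ytop 0.1038
0.602 28 zmax 0.1255 y [0.0917 0.1153] ytop 0.1106
0.61 33 zmax 0.1267 y [0.1049 0.1155] ytop 0.1117
0.618 14 zmax 0.1238 y [0.0943 0.1114] ytop 0.1084
0.626 19 zmax 0.1208 y [0.0941 0.1057] ytop 0.1013
0.634 19 zmax 0.1212 y [0.0944 0.106 ] ytop 0.1015
0.642 14 zmax 0.1196 y [0.0974 0.1057] ytop 0.1002
0.65 12 zmax 0.1201 y [0.0949 0.1048] ytop 0.1013
0.658 14 zmax 0.121 y [0.0951 0.1053] ytop 0.0998
0.666 12 zmax 0.1259 y [0.0866 0.103 ] ytop 0.0887
0.674 21 zmax 0.1298 y [0.075  0.1053] ytop 0.0915
0.682 33 zmax 0.1291 y [0.0687 0.1093] yt
[... 303 characters left out ...]
y [0.0566 0.1097] ytop 0.0837
0.602 2173 zmax 0.1241 y [0.0646 0.1015] ytop 0.0834
0.61 937 zmax 0.1244 y [0.0652 0.1015] ytop 0.0824
0.618 27 zmax 0.128 y [0.0657 0.1013] ytop 0.0668
0.626 1170 zmax 0.1294 y [0.0696 0.0978] ytop 0.0835
0.634 1308 zmax 0.1299 y [0.0667 0.1006] ytop 0.0836
0.642 364 zmax 0.1293 y [0.0661 0.101 ] ytop 0.0762
0.65 18 zmax 0.1202 y [0.0661 0.1013] ytop 0.0667
side
0.53 14 zmax 0.0849 y [0.0526 0.1204] ytop 0.0709
0.57 46 zmax 0.1249 y [0.0655 0.1073] ytop 0.0852
0.578 68 zmax 0.1247 y [0.0626 0.1093] ytop 0.0874
0.586 23 zmax 0.1084 y [0.0825 0.1097] ytop 0.0994
0.594 36 zmax 0.1252 y [0.0831 0.1149] ytop 0.1135
0.602 33 zmax 0.1279 y [0.094  0.1155] ytop 0.1123
```

```bash
cat > f.py <<'E'
from h import *
print(robot.get_obs()["position"].round(4))
for n in ["wrist","side"]:
    c=shot(n);P=pts(c);X,Y,Z=P[...,0],P[...,1],P[...,2]
    p=robot.get_obs()["position"]
    for nm,lo,hi in(("front",-.13,-.02),("back",.04,.12)):
        m=(X>p[0]+lo)&(X<p[0]+hi)&(abs(Y-p[1])<.035)&(Z>p[2]-.018)&(Z<p[2]+.05);q=P[m]
        if len(q)>8:print(n,nm,len(q),np.percentile(q,[1,99],axis=0).round(4).tolist())
E
python3 f.py
```

```text
[0.6069 0.0827 0.112 ]
wrist front 4981 [[0.5696, 0.0618, 0.0962], [0.5828, 0.1043, 0.1237]]
side front 107 [[0.5687, 0.0632, 0.0945], [0.5866, 0.1089, 0.1254]]
side back 294 [[0.6484, 0.0516, 0.1021], [0.723, 0.116, 0.1599]]
```

```bash
python3 -m pendant '[{"jaw":0,"linear":[1,0.1,0],"twist":0},{"jaw":0,"linear":[1.1,0.1,0],"twist":0},{"jaw":0,"linear":[1,0.12,0],"twist":0},{"jaw":0,"linear":[0,0,0],"twist":0},{"jaw":0,"linear":[0,0,0],"twist":0},{"jaw":0,"linear":[0,0,0],"twist":0}]' 20; python3 f.py; python3 al.py|grep lug
```

```text
time: 39.62
position: [0.5775, 0.0853, 0.1131]
tool_rot: [-0.009, 1.0, -0.0, 0.001]
ft_force: [-0.4, 0.3, -1.7]
grip_width: 0.0354
grip_force: 20.0
[0.5775 0.0853 0.1131]
wrist front 4970 [[0.5402, 0.0644, 0.0971], [0.5534, 0.1068, 0.1247]]
wrist back 10 [[0.6177, 0.0686, 0.1186], [0.6197, 0.1039, 0.1214]]
side front 109 [[0.5393, 0.0641, 0.0953], [0.5573, 0.1141, 0.1263]]
side back 190 [[0.6197, 0.065, 0.1027], [0.662, 0.1145, 0.1489]]
lug [134, 203, 88, 28, 409] [0.5452 0.0069 0.0583] [0.013 0.043 0.009]
lug [70, 208, 58, 21, 757] [ 0.5476 -0.0351  0.0567] [0.011 0.03  0.006]
lug [223, 209, 59, 21, 1197] [0.5466 0.0456 0.0567] [0.011 0.03  0.006]
lug [375, 209, 59, 21, 1181] [0.5452 0.1256 0.0567] [0.011 0.03  0.006]
lug [523, 210, 64, 21, 1246] [0.5441 0.2056 0.057 ] [0.011 0.032 0.007]
lug [278, 383, 8, 13, 94] [0.6524 0.0593 0.0578] [0.01  0.005 0.003]
lug [369, 383, 10, 14, 117] [0.6519 0.1151 0.0581] [0.01  0.006 0.002]Traceback (most recent call last):
  File "al.py", line 10, in <module>
    q=P[m];print("block",len(q),np.percentile(q,[1,99],axis=0).round(4).tolist(),(q[:,:2].max(0)/2+q[:,:2].min(0)/2).round(4))
                                ~~~~~~~~~~~~~^^^^^^^^^^^^^^^^^
    return _quantile_unchecked(
        a, q, axis, out, overwrite_input, method, keepdims, weights)
    return _ureduce(a,
                    func=_quantile_ureduce_func,
    ...<5 lines>...
                    overwrite_input=overwrite_input,
                    method=method)
    r = func(a, **kwargs)
    result = _quantile(arr,
                       quantiles=q,
    ...<2 lines>...
                       out=out,
                       weights=wgt)
    slices_having_nans = np.isnan(arr[-1, ...])
                                  ~~~^^^^^^^^^
IndexError: index -1 is out of bounds for axis 0 with size 0
```

```bash
python3 -m pendant '[{"jaw":0,"linear":[0.15,0,1],"twist":0},{"jaw":0,"linear":[0,0,1],"twist":0},{"jaw":0,"linear":[0,0,0.7],"twist":0},{"jaw":0,"linear":[0,0,0.3],"twist":0},{"jaw":0,"linear":[0,0,0],"twist":0},{"jaw":0,"linear":[0,0,0],"twist":0}]'; python3 z.py | grep -A25 side | grep -B25 scene
```

```text
time: 40.27
position: [0.5744, 0.0853, 0.0824]
tool_rot: [-0.009, 1.0, -0.0, -0.001]
ft_force: [-0.4, 0.3, -2.6]
grip_width: 0.0356
grip_force: 20.0
side
0.53 10 zmax 0.085 y [0.0537 0.1137] ytop 0.0822
0.538 44 zmax 0.097 y [0.0643 0.1107] ytop 0.0876
0.546 60 zmax 0.0981 y [0.0674 0.1104] ytop 0.0938
0.554 13 zmax 0.0913 y [0.0675 0.1113] ytop 0.1012
0.562 29 zmax 0.0979 y [0.0883 0.1172] ytop 0.1145
0.57 31 zmax 0.0978 y [0.1068 0.1179] ytop 0.1144
0.578 28 zmax 0.1024 y [0.0858 0.1188] ytop 0.1155
0.586 14 zmax 0.0881 y [0.0998 0.1153] ytop 0.1113
0.594 17 zmax 0.0889 y [0.0963 0.1064] ytop 0.1006
0.602 18 zmax 0.0882 y [0.0956 0.1085] ytop 0.1014
0.61 16 zmax 0.0891 y [0.0992 0.1084] ytop 0.1064
0.618 14 zmax 0.0905 y [0.0941 0.1074] ytop 0.106
0.626 15 zmax 0.0919 y [0.0981 0.1076] ytop 0.1035
0.634 17 zmax 0.098 y [0.0883 0.1067] ytop 0.1012
0.642 63 zmax 0.1113 y [0.0707 0.113 ] ytop 0.0932
0.65 66 zmax 0.1112 y [0.0676 0.1121] ytop 0.0907
0.658 25 zmax 0.1084 y [0.0739 0.1143] ytop 0.0917
scene
```

```bash
python3 -m pendant '[{"jaw":0,"linear":[0,0,0.2],"twist":0},{"jaw":0,"linear":[0,0,0.2],"twist":0},{"jaw":0,"linear":[0,0,0],"twist":0},{"jaw":0,"linear":[0,0,0],"twist":0},{"jaw":0,"linear":[0,0,0],"twist":0},{"jaw":0,"linear":[0,0,0],"twist":0}]' 3; python3 z.py | grep -A25 side | grep -E "^0.(53|54|55|64|65)"
```

```text
time: 40.92
position: [0.5747, 0.0854, 0.079]
tool_rot: [-0.009, 1.0, 0.0, -0.0]
ft_force: [-1.3, -0.8, -1.1]
grip_width: 0.0359
grip_force: 3.0
0.53 12 zmax 0.0864 y [0.0566 0.1223] ytop 0.0865
0.538 44 zmax 0.0969 y [0.0665 0.1088] ytop 0.0858
0.546 55 zmax 0.0963 y [0.0642 0.111 ] ytop 0.0898
0.554 14 zmax 0.0961 y [0.0713 0.1089] ytop 0.0762
0.642 25 zmax 0.0957 y [0.0801 0.1115] ytop 0.1
0.65 72 zmax 0.0962 y [0.0665 0.1144] ytop 0.0914
0.658 37 zmax 0.0973 y [0.0675 0.1138] ytop 0.0922
```

```bash
python3 -m pendant '[{"jaw":0.5,"linear":[0,0,0],"twist":0},{"jaw":0.5,"linear":[0,0,0],"twist":0},{"jaw":0.5,"linear":[0,0,0],"twist":0},{"jaw":0.5,"linear":[0,0,-2],"twist":0},{"jaw":0.5,"linear":[0,0,-4],"twist":0},{"jaw":0.5,"linear":[0,0,-4],"twist":0},{"jaw":0.5,"linear":[0,0,-4],"twist":0},{"jaw":0.5,"linear":[3,0,-2],"twist":0},{"jaw":0.5,"linear":[3,0,-2],"twist":0},{"jaw":0.5,"linear":[0,0,0],"twist":0},{"jaw":0.5,"linear":[0,0,0],"twist":0},{"jaw":0.5,"linear":[0,0,0],"twist":0}]'
cat > v.py <<'E'
from h import *
for n in ["wrist","side"]:
    c=shot(n);P=pts(c);X,Y,Z=P[...,0],P[...,1],P[...,2]
    for s,(x0,y0) in((1,(.5998,.0066)),(2,(.5986,.0865))):
        for nm,dx in(("front",-.053),("back",.053)):
            m=(abs(X-x0-dx)<.022)&(abs(Y-y0)<.034)&(Z>.0655)&(Z<.12)&((X>.5345));q=P[m]
            if len(q)>8:print(n,s,nm,len(q),"rel",(np.percentile(q,[1,99],axis=0)-[x0,y0,.05]).round(4).tolist())
E
python3 v.py; python3 k.py
python3 - <<'E'
from h import *
for n in["scene","side"]:
    c=shot(n);P=pts(c);hsv=cv2.cvtColor(c["color"],cv2.COLOR_BGR2HSV)
    m=((hsv[...,2]<80)&(P[...,0]>.70)&(P[...,0]<.85)&(P[...,2]>.2)&(P[...,2]<.36)&(P[...,1]>-.1)&(P[...,1]<.25)).astype(np.uint8)
    k,l,st,_=cv2.connectedComponentsWithStats(m)
    for i in range(1,k):
        if st[i,4]>15:q=P[l==i];print(n,"dark",st[i].tolist(),np.percentile(q,[3,97],axis=0).round(3).tolist())
E
```

```text
time: 42.07
position: [0.5156, 0.0843, 0.2592]
tool_rot: [-0.009, 1.0, -0.0, 0.001]
ft_force: [-0.1, -0.2, 0.6]
grip_width: 0.0437
grip_force: 0.0
wrist 1 front 1914 rel [[-0.0613, -0.0212, 0.0166], [-0.0315, 0.0215, 0.0454]]
wrist 2 front 1701 rel [[-0.0583, -0.0223, 0.0165], [-0.0314, 0.0203, 0.0454]]
wrist 2 back 228 rel [[0.031, -0.0189, 0.016], [0.0489, 0.0208, 0.0406]]
side 1 front 151 rel [[-0.0627, -0.0232, 0.0162], [-0.0312, 0.025, 0.0471]]
side 1 back 128 rel [[0.0319, -0.0161, 0.0166], [0.0581, 0.0292, 0.0464]]
side 2 front 158 rel [[-0.0593, -0.0192, 0.0157], [-0.0323, 0.0255, 0.048]]
side 2 back 152 rel [[0.0317, -0.0205, 0.0164], [0.0603, 0.0291, 0.0474]]
knob scene 94 [[0.668, 0.276, 0.127], [0.676, 0.296, 0.132], [0.681, 0.313, 0.135]]
handle scene 4 [0.731 0.145 0.335]
knob side 76 [[0.664, 0.276, 0.123], [0.669, 0.302, 0.132], [0.676, 0.316, 0.137]]
handle side 88 [0.726 0.097 0.337]
scene dark [253, 214, 24, 23, 81] [[0.73, 0.064, 0.332], [0.736, 0.145, 0.34]]
scene dark [289, 255, 11, 12, 68] [[0.726, 0.22, 0.317], [0.749, 0.229, 0.332]]
side dark [230, 155, 26, 34, 215] [[0.723, -0.037, 0.313], [0.748, 0.145, 0.34]]
side dark [213, 197, 15, 14, 175] [[0.72, 0.206, 0.308], [0.746, 0.232, 0.335]]
```

Run:
```python
from h import *
for n in["side","scene"]:
    c=shot(n);P=pts(c);X,Y,Z=P[...,0],P[...,1],P[...,2]
    hsv=cv2.cvtColor(c["color"],cv2.COLOR_BGR2HSV)
    m=(Y>.2585)&(Y<.278)&(X>.55)&(X<.76)&(Z>.04)&(Z<.23)
    q=P[m];print(n,len(q),np.percentile(q,[0,50,100],axis=0).round(3).tolist())
    A=[]
    for nm,s in(("low",(q[:,2]<.118)),("up",(q[:,2]>.142))):
        r=q[s]
        if len(r)<8: continue
        l=cv2.fitLine(r[:,[0,2]].astype(np.float32),cv2.DIST_HUBER,0,.01,.01).ravel();a=np.arctan2(abs(l[1]),l[0]*np.sign(l[1]));A.append(a)
        print(nm,len(r),l.round(3),"ang",a.round(3),r[:,[0,2]].min(0).round(3),r[:,[0,2]].max(0).round(3))
    if len(A)==2:print("bend up-low",A[1]-A[0])
```

```text
side 395 [[0.576, 0.259, 0.042], [0.672, 0.264, 0.131], [0.756, 0.276, 0.228]]
low 178 [0.631 0.775 0.643 0.087] ang 0.887 [0.576 0.042] [0.756 0.118]
up 162 [0.417 0.909 0.697 0.18 ] ang 1.14 [0.672 0.142] [0.717 0.228]
bend up-low 0.25297976
scene 213 [[0.616, 0.259, 0.045], [0.682, 0.262, 0.141], [0.719, 0.278, 0.214]]
low 50 [0.535 0.845 0.633 0.073] ang 1.007 [0.616 0.045] [0.658 0.114]
up 104 [0.424 0.905 0.699 0.18 ] ang 1.132 [0.677 0.143] [0.719 0.214]
bend up-low 0.12588799
```

Run:
```python
from h import *
R={"low":[],"up":[]}
for n in["side","scene"]*3:
    c=shot(n);P=pts(c);X,Y,Z=P[...,0],P[...,1],P[...,2]
    A=[]
    for nm,p0,d in(("low",(.633,.073),(.59,.81)),("up",(.698,.18),(.42,.908))):
        for it in range(3):
            dist=abs((X-p0[0])*d[1]-(Z-p0[1])*d[0])
            m=(Y>.2585)&(Y<.278)&(dist<.011)&((Z>.055)&(Z<.115) if nm=="low" else (Z>.145)&(Z<.215))
            r=P[m][:,[0,2]]; l=cv2.fitLine(r.astype(np.float32),cv2.DIST_HUBER,0,.01,.01).ravel();d=l[:2]*np.sign(l[1]);p0=l[2:]
        A.append(np.arctan2(d[1],d[0]))
    print(n,len(r),np.round(A,3),"bend",round(A[1]-A[0],3))
```

```text
side 144 [0.874 1.125] bend 0.25
scene 104 [1.003 1.134] bend 0.132
side 152 [0.903 1.126] bend 0.223
scene 102 [0.979 1.119] bend 0.14
side 146 [0.877 1.131] bend 0.254
scene 104 [1.008 1.14 ] bend 0.132
```

```bash
python3 -c "
from rig import robot
print(robot.hand_in())"
```

```text
the job is handed in; nothing more can be done
None
```

The job is handed in at about 43 s, with no verdict shown. Both screws are drawn and unscrewed to their stops. The guard stands up by itself on the stay, which I judge locked: the knob hit its stop, though the camera readings of the knee bend varied. I found two rollers; both are seated, in stations 1 and 2, the second one reseated after it was found off the front rail.

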